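# Put the honey refractometer away in its case

## Robot

A 6-joint arm with a two-finger parallel gripper is mounted at the origin on a cart in front of the work surface, level with it; the furniture and walls round the work are solid. World frame = base frame: x ahead of the robot, y to its left, z up, the work surface at z = 0. Lengths are in m, angles in rad, forces in N, time in s.
With the tool pointing down it reaches from about 0.325 to 0.775 m from the base axis. Payload 5.5 kg.
Tool frame: the origin (TCP) lies on the centre line of the jaws, within the pads' length; the fingertips stand 19 mm ahead of it and the grasp point (between the pads) is the TCP; y points along the fingers, x is the direction in which the jaws open and shut, and the axes are right-handed (so a half turn about y gives the same grasp; the last joint's range is limited). The gripper opens to 85 mm and grips with 20 to 120 N. Pads are 22 mm wide; open, the fingers measure 114 mm over their backs; the gripper's body (76 mm by 85 mm) begins 54 mm behind the grasp point. The pads swing forward as they close: fully open they stand 13 mm farther back than shut.
Start: joints at [-1.301, 0.091, 1.231, -0, 1.82, -0.057], TCP at [0.193, -0.568, 0.223] pointing down, gripper open.
Joint ranges: [-2.87, 2.87], [-0.86, 2.18], [0.17, 2.46], [-1.51, 4.65], [0.06, 2.69], [-2.65, 2.65]. Speed limits (rad/s): [2.57, 2.57, 3.01, 3.14, 3.14, 3.14].

## Interface

Orientations are given as a 3x3 rotation matrix whose columns are the frame's x, y, z axes.
In Python, from station import status, optics, arm, spotter gives the robot as it stands. The module is installed in compiled form; this text tells all that it offers.
- The arm moves only by the tool drive_tool, never from a script. Its argument "series" is a list of rows, each a list of 7 numbers: the closure, from 0 (fully open) to 1 (shut), then the shift along the world's x, y, z each as a share of 10 cm, from -1 to 1, then the turn, a rotation vector about the world's x, y, z each as a share of 90 degrees, from -1 to 1. A call has 1 to 5 rows; each row is the pose to reach, as a shift and turn from the pose commanded when the call began; what a row does not reach only later rows make up. A row lasts 1/8 s, in which the tool goes at most 62.5 mm and 10.7 degrees, less where a joint would pass 70% of its speed; a pose out of reach is approached as far as the arm can. A call with a number of a shift or a turn outside -1 to 1 is refused whole. A call with a gripper value outside its range is refused whole. The fingers move at their own pace and stop on an object; "force" is the grip in N (left out, the last holds). Time passes only in rows, so rows that repeat a pose let the fingers close. It gives the time, the measured TCP pose, the force and the opening at its end, in the units of the state.
- status.read_state(): the state, without advancing time (a new reading comes with each control period).
- optics.capture(name): name is "side" or "top" or "wrist"; returns (picture, depth): 420x560x3 uint8, blue, green, red; 420x560 float32, m along the optical axis (not along the pixel's ray), 0 where there is no reading.
- optics.calibration(name): a dict with "mtx" (3x3 intrinsics, pixels), "dist_coeffs" ([k1, k2, p1, p2, k3] as OpenCV has them; the pictures are not rectified), "rvec" (rotation vector, rad) and "tvec" (3), from world to camera coordinates, as OpenCV has them; the wrist camera has in their place "mount" (4x4, takes a point from camera to tool coordinates, whose origin is the TCP and whose axes are the tool frame's). Camera axes: x right, y down, z forward; pixel columns grow to the right and rows downward; lengths in m; the calibration is good to about 2 mm. A picture is of the moment at which its call begins: read the wrist's pose just before it. calibration takes no time and is no camera call.
- arm.sign_off(): hands the job in, once; it reports no verdict.
Trained networks look in the newest picture that a camera, given by its name, has taken for a name from the list of things; names that differ only in an ending like _2 or _b are one class to them, and where a whole thing is asked for, a point or a joint stands for the part that bears it (a point fixed in the world has none). Each returns a list of dicts, best first, with "p" (0 to 1); they miss things now and then, are a little off and sometimes report something else, mostly with a low value. They report only what shows in the picture. A call takes as long as a camera call.
- spotter.spot_in(camera, target): "centre" ([column, row] in pixels, amid what is visible of it).
- spotter.place_of(camera, target): "centre" ([column, row] in pixels: a listed point, or the origin of a listed thing).
The state is a dict: "time_s": time; "joints": joint angles; "joint_vel": joint speeds; "joint_efforts": joint torques, N m; "eef_pos": TCP position; "ee_rot": TCP orientation; "force": force on the tool from outside, world axes, zero at the start; "wrist_torque": the same for the moment, N m; "finger_gap": finger opening in m.
Only numpy, scipy, OpenCV 4.12 (cv2) and the standard library are available. Lean on these libraries where they do the work, as an engineer would, in place of code of your own. Each camera call takes 0.05 s, during which the arm holds its last target.

## Task

Roll the honey refractometer along the bench, without lifting it, until its white daylight plate faces straight up, then lay it gently in the cradle of its wooden case base, still plate up, with the prism end over the small felt-topped block. Then set the wooden cover down over it, without dropping it, so that it sits level round the raised step of the base, let go, and leave the loose queen cage and marking pen where they are.

Things in the scene. Friction and masses are not known exactly. Their poses are not given: they have to be found in the camera images.
- refractometer: Loose hand refractometer, 154 mm long, 0.2-0.3 kg, on a 2 mm grey felt pad between base and cover, prism end roughly away from the robot. Origin on the barrel axis, mid-grip; z along the barrel to the prism end, x out of the white daylight plate (plate up = x up; it starts 80-180 deg from up). Rolls on its black rubber grip, 34 mm thick, z -27 to 27 mm; axis 19 mm above the bench; stays where it stops.
- plate_end (a point): Point on the refractometer's axis in its prism end, 70 mm from the origin. The dark housing there (z 52-82 mm) is 22 mm wide, reaches 8 mm below the axis and carries the fixed white plate, 22 x 31 mm, its face 13 mm from the axis. Aluminium tubes 25 mm thick lie either side of the grip (to z 48 and -52 mm); a black eyepiece cup 31 mm thick ends the other side at z -70 mm.
- case_base: Fixed wooden case base on the bench left or right of the felt pad. Origin: centre of underside; y along its length to the end where the prism belongs, z up. Board 100 (x) x 206 (y) x 12 mm; centred on it a step 58 x 162 mm, 6 mm high, top 18 mm over the bench. Two dark V-blocks stand on the step for the tubes (y 27-39 and -53 to -41 mm), tops 39 mm over the bench, 35 mm wide at the mouth.
- cradle (a point): Fixed to the base: where the refractometer's origin is when its tubes rest in the V-blocks; 7 mm from the base's centre towards -y, 39 mm above the bench, axes as the base's. The refractometer's z then runs along the base's +y. Between the V-blocks (68 mm apart) there is open room for grip and fingers.
- felt_block (a point): Centre of the top of the small felt-topped block on the base's step near its +y end, 24 x 18 mm, top 29.5 mm above the bench; the shallow side of the prism housing comes to lie just over it.
- case_cover: Loose wooden cover, about 0.2 kg, open underneath, standing right way up on the bench across the felt pad from the base. Origin: centre of its lower rim plane; y along its length, z up. Outside 74 (x) x 178 (y) mm, 54 mm high, walls 5 mm: it fits round the base's step with 3 mm play on every side, either way round, its rim then resting on the board, 12 mm above the bench.
- handle (a point): Middle of the cover's bar handle, 78 mm above the cover's origin. The bar runs along the cover's y: 14 mm wide (x), 14 mm tall, 84 mm long, on two posts 64 mm apart, 17 mm clear above the cover's top. A tall display step and baskets stand behind the work, from 0.64 m ahead of the robot and 0.23 m high or more: carry things across in front of them.
- queen_cage: Loose bystander: small slotted queen cage, 22 x 62 x 16 mm, on the bench left of the felt pad; origin at the centre of its underside. Leave it alone.
- pen: Loose bystander: marking pen 130 mm long, 12 mm thick, on the bench right of the felt pad; origin at the centre of its underside. Leave it alone.

How it is judged:
By the outcome, as a careful person would: the job done as asked, in the order asked, and still so for the second after the job is handed in, with the robot touching nothing.
It also fails if it takes over 67 s, if anything falls off the work surface, if the arm or the gripper's body presses on something with over 40 N, if the wrist force passes 120 N, or if a joint passes its speed limit or range.

## Working session

There is one attempt and no reset: what is moved stays moved. The work goes in short steps, Python scripts to look and compute and a tool call to move; the robot and the scene stay as the last step left them, time stands still between calls to the robot, and variables do not carry over. Pictures are saved under pics/ and viewed, and the job is handed in when it is done.

Besides the shell and the picture viewer there is one more tool, called after "Request:" in YAML: its name, and indented under it one key for each argument. drive_tool: Moves the arm, as the interface text tells. Its arguments: {"type":"object","properties":{"series":{"type":"array","items":{"type":"array","items":{"type":"number"}}},"force":{"type":"number"}},"required":["series"]}

```bash
mkdir -p pics
cat > h.py <<'E'
import numpy as np, cv2
from station import status, optics, arm, spotter
def st():
    s=status.read_state(); 
    print('t',round(s['time_s'],2),'pos',np.round(s['eef_pos'],4),'F',np.round(s['force'],1),'gap',round(s['finger_gap'],4)); return s
def cam(n,s=None):
    c=optics.calibration(n); K=np.array(c['mtx']); D=np.array(c['dist_coeffs'])
    if n=='wrist':
        s=s or status.read_state(); M=np.array(c['mount'])
        T=np.eye(4);T[:3,:3]=np.array(s['ee_rot']);T[:3,3]=s['eef_pos']; W=T@M
    else:
        R=cv2.Rodrigues(np.array(c['rvec'],float))[0]; t=np.array(c['tvec'],float).reshape(3)
        W=np.eye(4);W[:3,:3]=R.T;W[:3,3]=-R.T@t
    return K,D,W
def ray(C,px):
    K,D,W=C; u=cv2.undistortPoints(np.array([[px]],float),K,D)[0,0]
    return W[:3,3], W[:3,:3]@np.array([u[0],u[1],1.])
def atz(C,px,z):
    o,d=ray(C,px); return o+d*(z-o[2])/d[2]
def atd(C,px,dep):
    o,d=ray(C,px); return o+d*dep
def proj(C,P):
    K,D,W=C; Wi=np.linalg.inv(W)
    return cv2.projectPoints(np.array(P,float).reshape(-1,3),cv2.Rodrigues(Wi[:3,:3])[0],Wi[:3,3],K,D)[0][:,0]
def cloud(C,dep):
    K,D,W=C; h,w=dep.shape; uv=np.stack(np.meshgrid(np.arange(w),np.arange(h)),-1).reshape(-1,1,2).astype(float)
    u=cv2.undistortPoints(uv,K,D)[:,0]; p=np.c_[u,np.ones(len(u))]*dep.reshape(-1,1)
    return (p@W[:3,:3].T+W[:3,3]).reshape(h,w,3)
E
python3 - <<'E'
from h import *
s=st(); print(np.round(s['ee_rot'],3))
for n in ['side','top','wrist']:
    p,d=optics.capture(n); cv2.imwrite(f'pics/{n}0.png',p); np.save(f'{n}0.npy',d); C=cam(n,s); print(n,np.round(C[2],3))
    np.save(f'{n}0p.npy',p)
C=cam('top'); d=np.load('top0.npy')
for t in ['refractometer','plate_end','case_base','cradle','felt_block','case_cover','handle','queen_cage','pen']:
    r=spotter.place_of('top',t)[:2]
    for q in r:
        c=q['centre']; i,j=int(round(c[1])),int(round(c[0])); print(t,round(q['p'],2),np.round(c,1),np.round(atd(C,c,d[i,j]),3) if d[i,j]>0 else None)
st()
E
```

```text
t 0.0 pos [ 0.1925 -0.5679  0.2214] F [-0.3  0.6  0.2] gap 0.0853
[[ 0.321 -0.001  0.947]
 [-0.947  0.002  0.321]
 [-0.002 -1.     0.   ]]
side [[ 0.994 -0.085  0.063  0.397]
 [-0.104 -0.681  0.725 -0.99 ]
 [-0.018 -0.728 -0.686  1.012]
 [ 0.     0.     0.     1.   ]]
top [[-0.022 -0.998  0.058  0.435]
 [-1.     0.022 -0.003  0.037]
 [ 0.002 -0.058 -0.998  1.039]
 [ 0.     0.     0.     1.   ]]
wrist [[ 0.323 -0.899 -0.298  0.269]
 [-0.947 -0.307 -0.099 -0.542]
 [-0.002  0.314 -0.949  0.372]
 [ 0.     0.     0.     1.   ]]
refractometer 0.6 [296.4 214.1] [0.479 0.001 0.038]
plate_end 0.75 [293.4 185.8] [0.547 0.006 0.027]
case_base 0.91 [158.3 219.4] [0.474 0.329 0.018]
cradle 0.61 [157.4 217. ] [0.48  0.331 0.021]
felt_block 0.92 [129.5 219.6] [0.475 0.393 0.032]
case_cover 0.71 [431.2 212.8] [ 0.473 -0.297  0.088]
handle 0.94 [434.  211.7] [ 0.475 -0.303  0.087]
queen_cage 0.55 [233.5 186.6] [0.549 0.149 0.018]
pen 0.62 [362.7 203.4] [ 0.501 -0.156  0.028]
t 0.6 pos [ 0.1926 -0.5683  0.2226] F [ 0.5  0.3 -0.2] gap 0.0854
```

View pics/top0.png

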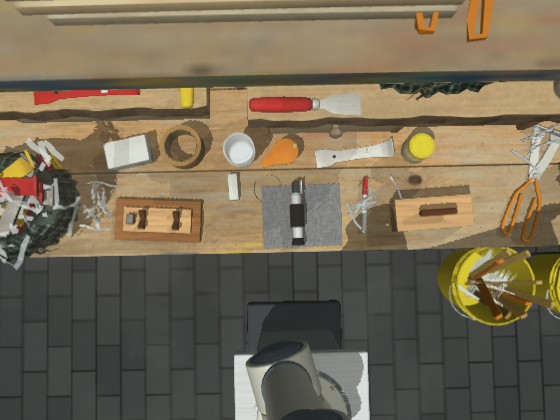

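View pics/side0.png

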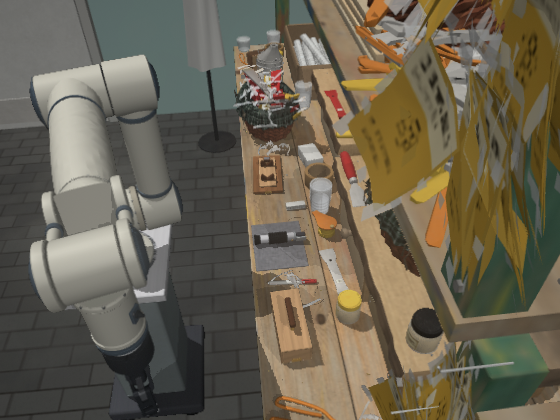

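Run:
```python
from h import *
p=np.load('top0p.npy'); 
a=cv2.resize(p[170:255,100:240],(800,486),interpolation=cv2.INTER_CUBIC); cv2.imwrite('pics/za.png',a)
a=cv2.resize(p[165:255,250:390],(800,514),interpolation=cv2.INTER_CUBIC); cv2.imwrite('pics/zb.png',a)
d=np.load('top0.npy'); C=cam('top'); X=cloud(C,d)
def box(y0,y1,x0,x1,z0,z1):
    m=(X[...,1]>y0)&(X[...,1]<y1)&(X[...,0]>x0)&(X[...,0]<x1)&(X[...,2]>z0)&(X[...,2]<z1)&(d>0)
    P=X[m]; r=cv2.minAreaRect(P[:,:2].astype(np.float32)*1000); print(len(P),np.round(P[:,2].mean(),4),r, np.round(np.percentile(P[:,2],[5,50,95]),4))
box(-.45,-.17,.38,.6,-.02,.008)
box(-.42,-.2,.38,.6,.045,.064)   # cover top
box(-.42,-.2,.38,.6,.07,.1)   # handle
box(.2,.5,.38,.6,.006,.05)  # base
box(.2,.5,.38,.6,.014,.05)  # base step
box(.2,.5,.38,.6,.034,.05)
box(-.05,.05,.36,.6,.012,.06)
box(.1,.2,.45,.6,.01,.03)
box(-.2,-.1,.45,.6,.005,.03)
```

```text
7102 0.002 ((494.54595947265625, -310.00299072265625), (279.99127197265625, 210.94935607910156), 89.97669219970703) [-0.0013  0.0022  0.0054]
2275 0.0562 ((519.7238159179688, -311.7051696777344), (163.6697998046875, 177.52256774902344), 2.868314027786255) [0.053  0.0563 0.0592]
245 0.0859 ((532.7677001953125, -314.45452880859375), (83.36913299560547, 132.80059814453125), 89.76148223876953) [0.0812 0.0865 0.0896]
4235 0.0178 ((497.32073974609375, 350.63604736328125), (205.5054473876953, 298.16253662109375), 0.20497383177280426) [0.0099 0.0165 0.0326]
2769 0.021 ((513.1237182617188, 363.713623046875), (271.3160095214844, 178.50286865234375), 88.76856994628906) [0.0144 0.0193 0.0354]
172 0.0381 ((531.8780517578125, 374.88818359375), (234.1209716796875, 153.17897033691406), 85.67141723632812) [0.0344 0.0373 0.0441]
794 0.032 ((506.028076171875, 4.842563629150391), (199.51885986328125, 52.64983367919922), 10.639888763427734) [0.0235 0.0322 0.0388]
247 0.0178 ((560.8892822265625, 147.03256225585938), (39.31742477416992, 86.85689544677734), 73.24571990966797) [0.0144 0.0177 0.0211]
546 0.0142 ((524.9444580078125, -150.0196533203125), (99.34773254394531, 149.15512084960938), 89.63542175292969) [0.0053 0.0126 0.0281]
```

View pics/za.png

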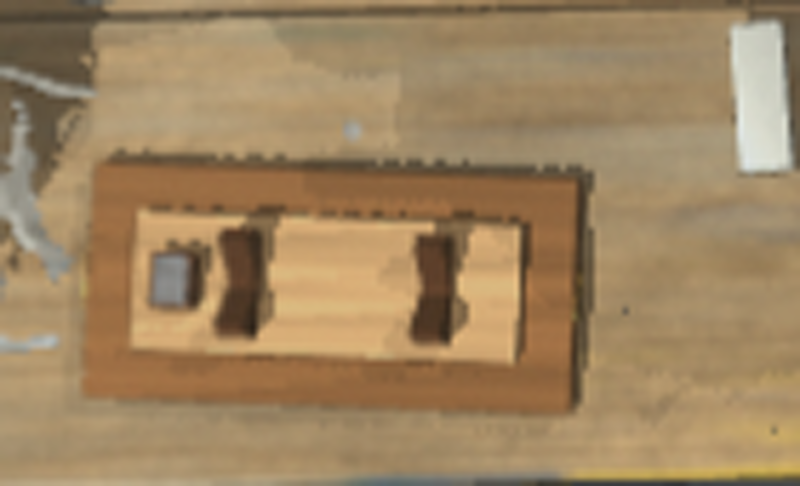

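View pics/zb.png

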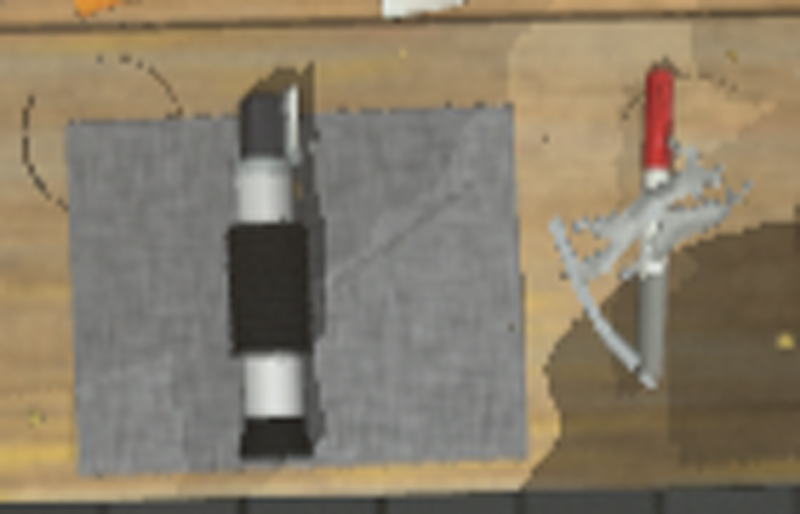

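View pics/wrist0.png

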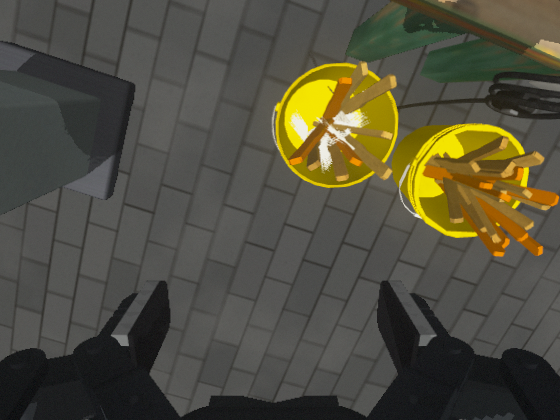

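Request:
drive_tool:
  series:
    - [0,0.25,0.5,0.1,0,0,-0.04]
    - [0,0.5,1.0,0.2,0,0,-0.08]

```text
time_s: 0.85
eef_pos: [0.2429, -0.4672, 0.2421]
ee_rot: [[0.196, -0.0, 0.981], [-0.981, 0.001, 0.196], [-0.001, -1.0, 0.0]]
force: [1.3, 0.2, 0.9]
finger_gap: 0.0854
```

Request:
drive_tool:
  series:
    - [0.5,0.25,0.5,0,0,0,-0.04]
    - [1,0.5,1.0,0,0,0,-0.08]

```text
time_s: 1.1
eef_pos: [0.2932, -0.3667, 0.2429]
ee_rot: [[0.073, 0.001, 0.997], [-0.997, -0.001, 0.073], [0.001, -1.0, 0.001]]
force: [-0.9, 0.3, -0.3]
finger_gap: 0.0516
```

Request:
drive_tool:
  series:
    - [1,0.25,0.5,0,0,0,0]
    - [1,0.5,1.0,0,0,0,0]

```text
time_s: 1.35
eef_pos: [0.3431, -0.2666, 0.2428]
ee_rot: [[0.075, 0.001, 0.997], [-0.997, -0.001, 0.075], [0.001, -1.0, 0.001]]
force: [0.6, 0.5, 0.5]
finger_gap: 0.0123
```

Request:
drive_tool:
  series:
    - [1,0.25,0.5,0,0,0,0]
    - [1,0.5,1.0,0,0,0,0]

```text
time_s: 1.6
eef_pos: [0.3931, -0.1666, 0.2429]
ee_rot: [[0.075, 0.001, 0.997], [-0.997, -0.001, 0.075], [0.001, -1.0, 0.001]]
force: [0.8, -0.4, 0.5]
finger_gap: -0.0002
```

Request:
drive_tool:
  series:
    - [1,0.25,0.5,0,0,0,0]
    - [1,0.5,1.0,0,0,0,0]

```text
time_s: 1.85
eef_pos: [0.4431, -0.0665, 0.2429]
ee_rot: [[0.075, 0.001, 0.997], [-0.997, -0.0, 0.075], [0.0, -1.0, 0.001]]
force: [0.7, -0.4, 0.9]
finger_gap: -0.0
```

Request:
drive_tool:
  series:
    - [1,0.2,0.35,0,0,0,0]
    - [1,0.4,0.6,0,0,0,0]
    - [1,0.4,0.6,0,0,0,0]

```text
time_s: 2.22
eef_pos: [0.4831, -0.0067, 0.2421]
ee_rot: [[0.079, -0.001, 0.997], [-0.997, 0.0, 0.079], [-0.0, -1.0, -0.001]]
force: [-0.3, 0.2, -0.3]
finger_gap: 0.0
```

```bash
cat > look.py <<'E'
from h import *
import sys
tag=sys.argv[1]; things=sys.argv[2:]
s=st(); R=np.array(s['ee_rot']); print('yaw z',np.degrees(np.arctan2(R[1,2],R[0,2])),'j',np.round(s['joints'],3))
p,d=optics.capture('wrist'); cv2.imwrite(f'pics/{tag}.png',p); np.savez(f'{tag}.npz',p=p,d=d,pos=s['eef_pos'],rot=s['ee_rot'])
C=cam('wrist',s)
for t in things:
    for q in spotter.place_of('wrist',t)[:1]:
        c=q['centre']; i,j=int(round(c[1])),int(round(c[0])); print(t,round(q['p'],2),np.round(c,1),np.round(atd(C,c,d[i,j]),4))
E
python3 look.py w1 refractometer plate_end
```

```text
t 2.23 pos [ 0.4831 -0.0067  0.2421] F [-0.3  0.2 -0.3] gap 0.0
yaw z 4.507196819339652 j [-0.084 -0.217  1.491  0.     1.868  1.408]
refractometer 0.93 [264.6 178.4] [0.4797 0.0021 0.0345]
plate_end 0.61 [266.9 108. ] [0.5477 0.005  0.0294]
```

Run:
```python
from h import *
p=cv2.imread('pics/w1.png'); cv2.imwrite('pics/w1z.png',cv2.resize(p[60:280,150:400],(680,598),interpolation=cv2.INTER_CUBIC))
```

```text
(no output)
```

View pics/w1.png

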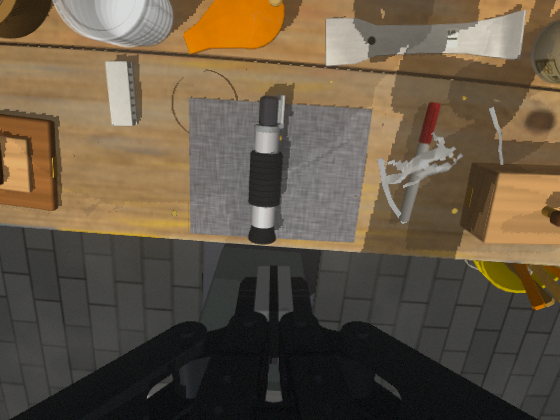

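View pics/w1z.png

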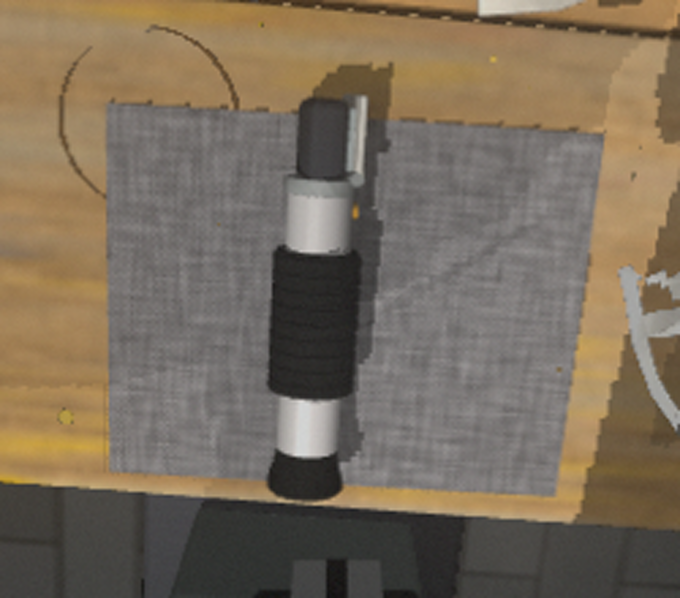

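```bash
cat > fit.py <<'E'
from h import *
import sys
def load(tag):
    z=np.load(tag+'.npz'); C=cam('wrist',dict(eef_pos=z['pos'],ee_rot=z['rot'])); return z['p'],z['d'],C,cloud(C,z['d'])
if __name__=='__main__':
    p,d,C,X=load(sys.argv[1]); x0,x1,y0,y1=map(float,sys.argv[2:6])
    m=(X[...,0]>x0)&(X[...,0]<x1)&(X[...,1]>y0)&(X[...,1]<y1)&(d>0)
    bench=m&(np.abs(X[...,2])<.012); print('felt/bench z',np.median(X[bench][:,2]))
    for lo in (.012,.02,.028):
        P=X[m&(X[...,2]>lo)&(X[...,2]<.06)]
        c=P.mean(0); u,sv,vt=np.linalg.svd(P[:,:2]-c[:2],full_matrices=False); a=vt[0]*np.sign(vt[0,0]); t=(P[:,:2]-c[:2])@a; w=(P[:,:2]-c[:2])@np.array([-a[1],a[0]])
        print(lo,len(P),'c',np.round(c,4),'yaw',np.degrees(np.arctan2(a[1],a[0])),'t',np.round([t.min(),t.max()],4),'w',np.round(np.percentile(w,[1,50,99]),4))
    # profile along x
    P=X[m&(X[...,2]>.012)&(X[...,2]<.06)]
    for xx in np.arange(x0,x1,.008):
        Q=P[np.abs(P[:,0]-xx)<.004]
        if len(Q)>8:
            ym=(np.percentile(Q[:,1],1)+np.percentile(Q[:,1],99))/2; print(round(xx,3),'y',np.round(np.percentile(Q[:,1],[1,99]),4),round(ym,4),'ztop',np.round(np.percentile(Q[:,2],95),4))
E
python3 fit.py w1 .39 .58 -.045 .04
```

```text
felt/bench z 0.0005766218014039981
0.012 4071 c [0.4869 0.0013 0.0287] yaw 0.0035802812843526597 t [-0.0796  0.0748] w [-0.0153 -0.0001  0.0161]
0.02 3927 c [0.4857 0.0012 0.0291] yaw -0.21701000807585538 t [-0.0785  0.076 ] w [-0.0151 -0.0001  0.0159]
0.028 2566 c [0.4793 0.0018 0.0313] yaw 1.0102750906007403 t [-0.0721  0.0794] w [-0.0127  0.      0.0125]
0.406 y [-0.0142  0.0157] 0.0008 ztop 0.0334
0.414 y [-0.0138  0.0147] 0.0005 ztop 0.0331
0.422 y [-0.0116  0.0128] 0.0006 ztop 0.0312
0.43 y [-0.0115  0.0124] 0.0005 ztop 0.0313
0.438 y [-0.0108  0.0129] 0.0011 ztop 0.031
0.446 y [-0.0112  0.014 ] 0.0014 ztop 0.0311
0.454 y [-0.0148  0.017 ] 0.0011 ztop 0.0352
0.462 y [-0.0149  0.0175] 0.0013 ztop 0.035
0.47 y [-0.0145  0.0181] 0.0018 ztop 0.035
0.478 y [-0.0148  0.0174] 0.0013 ztop 0.0352
0.486 y [-0.0143  0.0179] 0.0018 ztop 0.0352
0.494 y [-0.0143  0.0183] 0.002 ztop 0.0349
0.502 y [-0.0138  0.0188] 0.0025 ztop 0.035
0.51 y [-0.0097  0.0144] 0.0023 ztop 0.0308
0.518 y [-0.0113  0.015 ] 0.0019 ztop 0.0309
0.526 y [-0.0105  0.0163] 0.0029 ztop 0.0318
0.534 y [-0.0119  0.0147] 0.0014 ztop 0.0303
0.542 y [-0.0119  0.0128] 0.0005 ztop 0.03
0.55 y [-0.0115  0.0124] 0.0004 ztop 0.03
0.558 y [-0.0117  0.0126] 0.0004 ztop 0.0292
```

Run:
```python
from fit import *
p,d,C,X=load('w1')
m=(X[...,0]>.534)&(X[...,0]<.556)&(X[...,1]>-.02)&(X[...,1]<.02)&(X[...,2]>.012)
P=X[m]; g=p[m].mean(1)
for a in np.arange(-.016,.016,.002):
    q=(P[:,1]>=a)&(P[:,1]<a+.002)
    if q.sum()>3: print(round(a,3),q.sum(),np.round(np.median(P[q,2]),4),np.round(g[q].mean()))
```

```text
-0.012 45 0.0243 147.0
-0.01 49 0.0239 153.0
-0.008 46 0.0222 145.0
-0.006 47 0.0253 79.0
-0.004 48 0.0273 60.0
-0.002 47 0.0282 63.0
0.0 46 0.0287 66.0
0.002 48 0.0292 66.0
0.004 50 0.0293 67.0
0.006 48 0.0283 66.0
0.008 44 0.0257 58.0
0.01 43 0.0202 54.0
0.012 22 0.0155 58.0
```

Request:
drive_tool:
  series:
    - [1,0,0,-0.5,0,0,-0.034]
    - [1,-0.04,-0.02,-1,0,0,-0.034]
  force: 40

```text
time_s: 2.62
eef_pos: [0.4787, -0.0114, 0.1423]
ee_rot: [[0.02, 0.003, 1.0], [-1.0, -0.001, 0.02], [0.001, -1.0, 0.003]]
force: [0.3, -0.3, 0.3]
finger_gap: -0.0002
```

Request:
drive_tool:
  series:
    - [1,0,0,-0.5,0,0,0]
    - [1,0,0,-0.76,0,0,0]
    - [1,0,0,-0.82,0,0,0]
    - [1,0,0,-0.82,0,0,0]

```text
time_s: 3.12
eef_pos: [0.4788, -0.0109, 0.0616]
ee_rot: [[0.021, 0.001, 1.0], [-1.0, -0.0, 0.021], [0.0, -1.0, 0.001]]
force: [0.4, 0.5, 0.5]
finger_gap: -0.0002
```

Request:
drive_tool:
  series:
    - [1,0,0.04,-0.04,0,0,0]
    - [1,0,0.04,-0.06,0,0,0]
    - [1,0,0.04,-0.06,0,0,0]

```text
time_s: 3.5
eef_pos: [0.4788, -0.0062, 0.0549]
ee_rot: [[0.022, 0.0, 1.0], [-1.0, -0.0, 0.022], [0.0, -1.0, 0.0]]
force: [0.3, -0.2, 0.4]
finger_gap: 0.0002
```

Request:
drive_tool:
  series:
    - [1,0,0,-0.01,0,0,0]
    - [1,0,0,-0.02,0,0,0]
    - [1,0,0,-0.02,0,0,0]

```text
time_s: 3.88
eef_pos: [0.4785, -0.0063, 0.0524]
ee_rot: [[0.022, -0.0, 1.0], [-1.0, 0.0, 0.022], [-0.0, -1.0, -0.0]]
force: [0.9, 1.0, 0.3]
finger_gap: 0.0001
```

Request:
drive_tool:
  series:
    - [1,0,0,-0.01,0,0,0]
    - [1,0,0,-0.02,0,0,0]
    - [1,0,0,-0.02,0,0,0]

```text
time_s: 4.25
eef_pos: [0.4785, -0.0063, 0.0504]
ee_rot: [[0.022, -0.0, 1.0], [-1.0, 0.0, 0.022], [-0.0, -1.0, -0.0]]
force: [0.1, -0.9, -0.5]
finger_gap: 0.0001
```

```bash
python3 look.py w2 refractometer plate_end
```

```text
t 4.25 pos [ 0.4785 -0.0063  0.0504] F [ 0.1 -0.9 -0.5] gap 0.0001
yaw z 1.2634718760639871 j [-0.084 -0.206  1.822 -0.     1.526  1.465]
refractometer 0.86 [255.2 250.1] [0.4842 0.0031 0.0347]
plate_end 0.92 [256.6 113.8] [0.5494 0.0033 0.029 ]
```

View pics/w2.png

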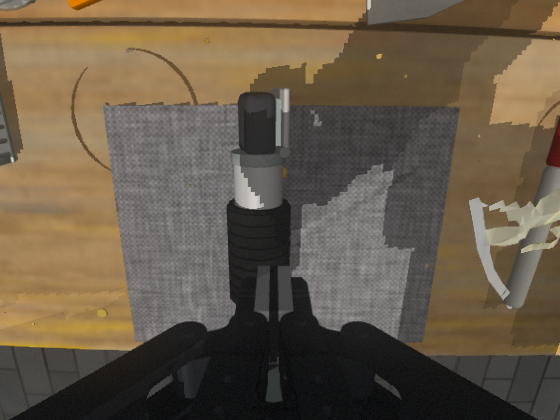

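Request:
drive_tool:
  series:
    - [1,0,0,-0.01,0,0,0]
    - [1,0,0,-0.02,0,0,0]
    - [1,0,0,-0.02,0,0,0]

```text
time_s: 4.78
eef_pos: [0.4785, -0.0063, 0.0484]
ee_rot: [[0.022, -0.0, 1.0], [-1.0, 0.0, 0.022], [-0.0, -1.0, -0.0]]
force: [0.0, 0.4, -0.8]
finger_gap: -0.0
```

```bash
python3 look.py w3 refractometer plate_end
python3 - <<'E'
from fit import *
for t in('w2','w3'):
    p,d,C,X=load(t); i=290
    for i in(220,280,300):
        print(t,i,[tuple(np.round(X[i,j,1:]*1000).astype(int)) for j in range(215,320,6)])
p=cv2.imread('pics/w3.png'); cv2.imwrite('pics/w3z.png',cv2.resize(p[80:360,180:360],(514,800)[0:1]+(600,),interpolation=cv2.INTER_CUBIC))
E
```

```text
t 4.78 pos [ 0.4785 -0.0063  0.0484] F [ 0.   0.4 -0.8] gap -0.0
yaw z 1.264995232651117 j [-0.084 -0.204  1.824  0.     1.522  1.465]
refractometer 0.69 [257.7 250.2] [0.4842 0.0019 0.0327]
plate_end 0.9 [255.8 119.1] [0.5471 0.0035 0.029 ]
w2 220 [(np.int64(28), np.int64(0)), (np.int64(25), np.int64(0)), (np.int64(18), np.int64(24)), (np.int64(14), np.int64(30)), (np.int64(11), np.int64(33)), (np.int64(8), np.int64(34)), (np.int64(5), np.int64(34)), (np.int64(2), np.int64(35)), (np.int64(-1), np.int64(35)), (np.int64(-3), np.int64(33)), (np.int64(-6), np.int64(32)), (np.int64(-9), np.int64(29)), (np.int64(-13), np.int64(24)), (np.int64(-17), np.int64(0)), (np.int64(-21), np.int64(1)), (np.int64(-24), np.int64(2)), (np.int64(-28), np.int64(0)), (np.int64(-31), np.int64(1))]
w2 280 [(np.int64(29), np.int64(1)), (np.int64(25), np.int64(1)), (np.int64(22), np.int64(1)), (np.int64(15), np.int64(27)), (np.int64(12), np.int64(31)), (np.int64(6), np.int64(68)), (np.int64(3), np.int64(69)), (np.int64(1), np.int64(74)), (np.int64(-2), np.int64(74)), (np.int64(-4), np.int64(74)), (np.int64(-6
[... 1709 characters left out ...]
)), (np.int64(-14), np.int64(66)), (np.int64(-16), np.int64(65)), (np.int64(-26), np.int64(1)), (np.int64(-30), np.int64(1)), (np.int64(-33), np.int64(1))]
w3 300 [(np.int64(29), np.int64(1)), (np.int64(26), np.int64(1)), (np.int64(22), np.int64(1)), (np.int64(15), np.int64(28)), (np.int64(7), np.int64(80)), (np.int64(5), np.int64(80)), (np.int64(2), np.int64(81)), (np.int64(0), np.int64(86)), (np.int64(-2), np.int64(86)), (np.int64(-4), np.int64(87)), (np.int64(-6), np.int64(87)), (np.int64(-8), np.int64(86)), (np.int64(-10), np.int64(88)), (np.int64(-13), np.int64(80)), (np.int64(-15), np.int64(80)), (np.int64(-18), np.int64(81)), (np.int64(-30), np.int64(2)), (np.int64(-34), np.int64(1))]
```

View pics/w3z.png

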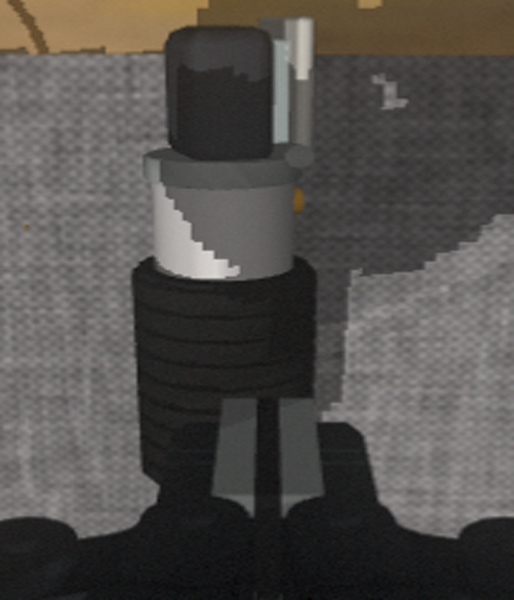

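Run:
```python
from fit import *
p,d,C,X=load('w3')
for i in range(256,300,3): print(i,np.round(X[i,[262,285]]*1000,1).tolist(),p[i,262])
s=status.read_state(); Rt=np.array(s['ee_rot']);
for z in (-.019,0,.019): print(z,proj(C,np.array(s['eef_pos'])+[0.011,0,z]),proj(C,np.array(s['eef_pos'])+[0,0,z]))
```

```text
256 [[482.0, -0.3, 34.7], [478.4, -12.1, 26.4]] [30 32 31]
259 [[480.0, -0.4, 34.0], [477.1, -12.1, 27.3]] [34 34 34]
262 [[478.5, -0.4, 34.2], [475.4, -12.1, 27.3]] [26 25 26]
265 [[476.9, -0.4, 34.2], [472.5, -12.3, 25.0]] [39 40 39]
268 [[489.5, -1.0, 62.0], [489.9, -10.6, 62.4]] [62 62 62]
271 [[490.0, -1.1, 65.7], [489.8, -10.5, 65.0]] [62 62 62]
274 [[489.9, -1.2, 68.1], [490.0, -10.4, 67.9]] [62 62 60]
277 [[489.8, -1.3, 70.3], [489.8, -10.3, 69.9]] [65 65 65]
280 [[489.7, -1.4, 72.6], [489.5, -10.3, 71.9]] [71 72 72]
283 [[489.8, -1.4, 75.1], [490.0, -10.2, 75.2]] [69 69 69]
286 [[489.7, -1.5, 77.2], [489.9, -10.1, 77.1]] [70 71 70]
289 [[489.6, -1.5, 79.1], [489.8, -10.1, 79.2]] [68 70 68]
292 [[489.7, -1.6, 81.4], [490.9, -9.9, 83.1]] [68 69 67]
295 [[490.2, -1.7, 84.4], [489.7, -10.0, 83.2]] [67 69 69]
298 [[490.2, -1.7, 86.3], [489.6, -9.9, 85.0]] [69 70 69]
-0.019 [[274.34713906 238.01411456]] [[273.81270691 258.02817613]]
0 [[274.46051466 254.18724975]] [[273.86638359 275.98393805]]
0.019 [[274.60137076 274.31202768]] [[273.93267618 298.20080441]]
```

Request:
drive_tool:
  series:
    - [1,0,0,-0.02,0,0,0]
    - [1,0,0,-0.04,0,0,0]
    - [1,0,0,-0.04,0,0,0]

```text
time_s: 5.3
eef_pos: [0.4784, -0.0063, 0.0443]
ee_rot: [[0.022, -0.001, 1.0], [-1.0, 0.0, 0.022], [-0.0, -1.0, -0.001]]
force: [-1.2, -0.4, 1.1]
finger_gap: 0.0003
```

```bash
python3 look.py w4
python3 - <<'E'
from fit import *
p,d,C,X=load('w4')
for i in range(256,300,3): print(i,np.round(X[i,[262,285]]*1000,1).tolist(),p[i,262])
p,d=optics.capture('side'); cv2.imwrite('pics/s4.png',cv2.resize(p[190:290,220:340],(720,600),interpolation=cv2.INTER_CUBIC))
C=cam('side');print(proj(C,[[.4785,-.0063,.0444],[.4785,-.0063,.0254]]))
E
```

```text
t 5.3 pos [ 0.4784 -0.0063  0.0443] F [-1.2 -0.4  1.1] gap 0.0003
yaw z 1.2648372834294213 j [-0.084 -0.202  1.829 -0.     1.514  1.465]
256 [[483.9, -0.4, 34.7], [480.8, -11.8, 27.6]] [34 36 36]
259 [[482.3, -0.5, 34.6], [478.5, -11.9, 26.1]] [34 34 36]
262 [[480.7, -0.5, 34.7], [477.4, -11.9, 27.4]] [31 34 33]
265 [[478.5, -0.5, 33.4], [475.8, -12.0, 27.5]] [35 38 37]
268 [[489.9, -1.1, 59.0], [489.5, -10.6, 57.7]] [60 60 59]
271 [[489.9, -1.1, 61.5], [489.3, -10.5, 60.0]] [62 63 62]
274 [[489.9, -1.2, 64.1], [489.7, -10.4, 63.2]] [61 60 61]
277 [[489.9, -1.3, 66.5], [489.7, -10.3, 65.7]] [62 61 61]
280 [[489.4, -1.3, 68.0], [490.1, -10.2, 68.9]] [61 60 60]
283 [[489.4, -1.4, 70.3], [489.6, -10.2, 70.4]] [72 74 73]
286 [[489.7, -1.5, 73.2], [490.3, -10.1, 73.8]] [72 71 72]
289 [[490.2, -1.6, 76.3], [490.1, -10.0, 75.7]] [70 71 70]
292 [[489.4, -1.6, 76.9], [489.6, -10.0, 77.0]] [71 72 71]
295 [[489.6, -1.7, 79.4], [489.9, -9.9, 79.6]] [68 71 69]
298 [[489.7, -1.7, 81.5], [489.5, -9.9, 80.9]] [70 70 68]
[[278.01393292 233.22733805]
 [278.14546625 237.81355969]]
```

View pics/s4.png

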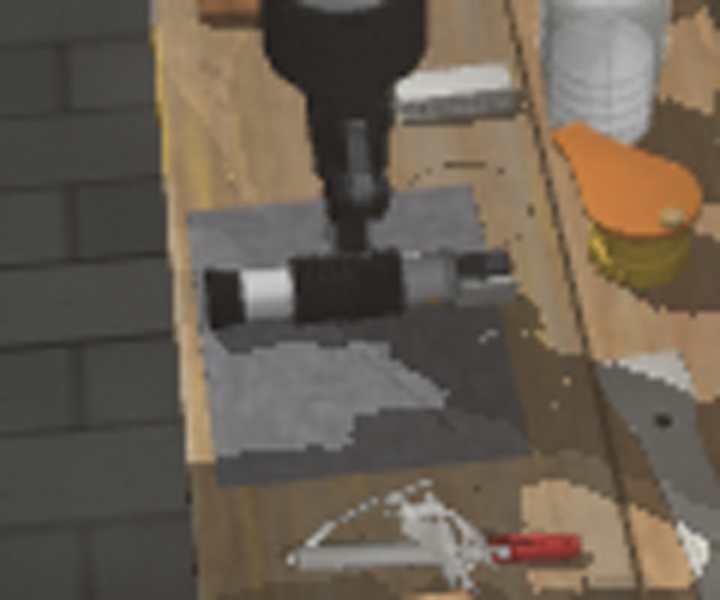

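Request:
drive_tool:
  series:
    - [1,0,0,-0.04,0,0,0]
    - [1,0,0,-0.08,0,0,0]
    - [1,0,0,-0.1,0,0,0]
    - [1,0,0,-0.1,0,0,0]

```text
time_s: 5.9
eef_pos: [0.4784, -0.0062, 0.0343]
ee_rot: [[0.022, -0.001, 1.0], [-1.0, 0.0, 0.022], [-0.0, -1.0, -0.001]]
force: [-0.1, -0.1, -0.1]
finger_gap: 0.0
```

```bash
python3 look.py w5
python3 - <<'E'
from fit import *
p,d,C,X=load('w5')
for i in range(250,280,3): print(i,np.round(X[i,[262,285]]*1000,1).tolist(),p[i,262])
z=np.load('wrist0.npy'); pp=np.load('wrist0p.npy')
print(z[270:330:6,150], z[270:330:6,400])
E
```

```text
t 5.9 pos [ 0.4784 -0.0062  0.0343] F [-0.1 -0.1 -0.1] gap 0.0
yaw z 1.2656331523039555 j [-0.084 -0.195  1.842  0.     1.495  1.465]
250 [[490.6, -0.6, 32.5], [489.2, -11.2, 28.9]] [29 27 29]
253 [[490.0, -0.6, 34.4], [487.1, -11.3, 27.7]] [25 24 26]
256 [[488.7, -0.7, 34.8], [484.9, -11.4, 26.3]] [26 26 25]
259 [[487.3, -0.7, 35.1], [483.9, -11.4, 27.4]] [24 25 24]
262 [[484.7, -0.7, 32.8], [482.3, -11.4, 27.5]] [26 25 23]
265 [[483.7, -0.7, 33.9], [481.1, -11.5, 28.1]] [35 37 38]
268 [[489.9, -1.0, 48.8], [489.8, -10.6, 48.2]] [60 61 58]
271 [[489.7, -1.1, 51.1], [490.0, -10.5, 51.4]] [63 64 63]
274 [[488.5, -1.1, 51.4], [489.8, -10.4, 53.4]] [63 63 63]
277 [[489.6, -1.3, 56.1], [489.7, -10.3, 55.7]] [60 60 61]
[1.2198164  1.2247522  0.14000612 0.13549624 0.13155259 0.12794147
 0.1258143  0.12506811 0.1259916  0.1251177 ] [1.2129316  1.2190546  0.13841763 0.13501579 0.13073356 0.12743622
 0.12368368 0.12277561 0.12183107 0.12305495]
```

Request:
drive_tool:
  series:
    - [1,0,0,-0.05,0,0,0]
    - [1,0,0,-0.09,0,0,0]
    - [1,0,0,-0.09,0,0,0]

```text
time_s: 6.32
eef_pos: [0.4789, -0.0065, 0.0269]
ee_rot: [[0.022, 0.001, 1.0], [-1.0, -0.001, 0.022], [0.001, -1.0, 0.001]]
force: [-3.0, -1.0, 7.5]
finger_gap: -0.0002
```

Request:
drive_tool:
  series:
    - [1,0,0,-0.01,0,0,0]
    - [1,0,0,-0.02,0,0,0]
    - [1,0,0,-0.02,0,0,0]

```text
time_s: 6.7
eef_pos: [0.4792, -0.0068, 0.0266]
ee_rot: [[0.022, 0.002, 1.0], [-1.0, -0.001, 0.022], [0.001, -1.0, 0.002]]
force: [-7.9, -0.9, 17.0]
finger_gap: 0.0001
```

Request:
drive_tool:
  series:
    - [1,0,0.05,0,0,0,0]
    - [1,0,0.1,0,0,0,0]
    - [1,0,0.15,0,0,0,0]
    - [1,0,0.2,0,0,0,0]
    - [1,0,0.2,0,0,0,0]

```text
time_s: 7.32
eef_pos: [0.4789, 0.0139, 0.027]
ee_rot: [[0.022, 0.001, 1.0], [-1.0, -0.0, 0.022], [0.0, -1.0, 0.001]]
force: [-9.3, 0.4, 20.0]
finger_gap: -0.0007
```

```bash
python3 look.py w6 refractometer plate_end; python3 fit.py w6 .48 .58 -.045 .06;python3 - <<'E'
from h import *
p=cv2.imread('pics/w6.png'); cv2.imwrite('pics/w6z.png',cv2.resize(p[80:300,160:380],(600,600),interpolation=cv2.INTER_CUBIC))
E
```

```text
t 7.33 pos [0.4789 0.0139 0.027 ] F [-9.3  0.4 20. ] gap -0.0007
yaw z 1.2869705370370754 j [-0.042 -0.189  1.85  -0.     1.479  1.507]
refractometer 0.68 [278.1 271.2] [0.49   0.0125 0.0434]
plate_end 0.96 [280.2 122.1] [0.5481 0.0131 0.0279]
felt/bench z 0.0003978089543399538
0.012 12607 c [0.5166 0.0125 0.0313] yaw -1.992012151209638 t [-0.037   0.0448] w [-0.0159  0.0001  0.0144]
0.02 12202 c [0.5161 0.0127 0.0317] yaw -1.1953854865150384 t [-0.0363  0.0451] w [-0.0157  0.0001  0.0144]
0.028 8031 c [0.5101 0.0124 0.0349] yaw -3.2053286292414005 t [-0.0305  0.0512] w [-0.0132  0.0003  0.0127]
0.48 y [-0.0039  0.0286] 0.0123 ztop 0.033
0.488 y [-0.0033  0.028 ] 0.0123 ztop 0.0587
0.496 y [-0.0035  0.029 ] 0.0127 ztop 0.0348
0.504 y [-0.0032  0.0284] 0.0126 ztop 0.0343
0.512 y [0.0009 0.025 ] 0.013 ztop 0.0306
0.52 y [-0.0007  0.025 ] 0.0122 ztop 0.0306
0.528 y [-0.      0.0264] 0.0132 ztop 0.0318
0.536 y [-0.0012  0.0224] 0.0106 ztop 0.0315
0.544 y [-0.0009  0.023 ] 0.011 ztop 0.0311
0.552 y [-0.0008  0.023 ] 0.0111 ztop 0.031
0.56 y [-0.0009  0.0219] 0.0105 ztop 0.0311
```

View pics/w6z.png

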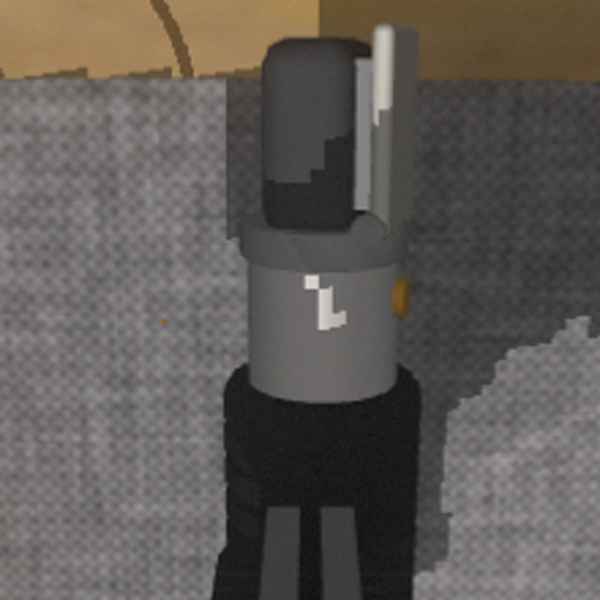

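Request:
drive_tool:
  series:
    - [1,0,0,0.08,0,0,0]
    - [1,0,-0.08,0.1,0,0,0]
    - [1,0,-0.08,0.02,0,0,0]
    - [1,0,-0.08,0,0,0,0]
    - [1,0,-0.08,0,0,0,0]

```text
time_s: 8.1
eef_pos: [0.4797, 0.005, 0.0268]
ee_rot: [[0.022, 0.003, 1.0], [-1.0, -0.001, 0.022], [0.001, -1.0, 0.003]]
force: [-8.0, -0.4, 21.2]
finger_gap: 0.0001
```

Request:
drive_tool:
  series:
    - [1,0,0.05,0,0,0,0]
    - [1,0,0.1,0,0,0,0]
    - [1,0,0.15,0,0,0,0]
    - [1,0,0.2,0,0,0,0]
    - [1,0,0.2,0,0,0,0]

```text
time_s: 8.72
eef_pos: [0.4794, 0.0258, 0.0269]
ee_rot: [[0.022, 0.002, 1.0], [-1.0, -0.0, 0.022], [0.0, -1.0, 0.002]]
force: [-8.7, 0.7, 22.6]
finger_gap: -0.0002
```

```bash
python3 look.py w7 refractometer plate_end; python3 fit.py w7 .48 .58 -.045 .06;python3 - <<'E'
from h import *
p=cv2.imread('pics/w7.png'); cv2.imwrite('pics/w7z.png',cv2.resize(p[80:300,160:380],(600,600),interpolation=cv2.INTER_CUBIC))
E
```

```text
t 8.72 pos [0.4794 0.0258 0.0269] F [-8.7  0.7 22.6] gap -0.0002
yaw z 1.2677391306209786 j [-0.017 -0.187  1.849  0.     1.478  1.532]
refractometer 0.79 [276.6 274.1] [0.4906 0.025  0.0462]
plate_end 0.68 [281.6 124. ] [0.5483 0.0245 0.0339]
felt/bench z 0.00041403462773519084
0.012 13301 c [0.5187 0.0229 0.0312] yaw -2.7670306620969947 t [-0.0392  0.0428] w [-0.0163  0.0002  0.0143]
0.02 13055 c [0.5187 0.0229 0.0315] yaw -2.8790915154765306 t [-0.0392  0.0428] w [-0.016   0.0002  0.0141]
0.028 8333 c [0.5121 0.0232 0.0351] yaw -2.317572470367926 t [-0.0323  0.0487] w [-0.0133 -0.      0.014 ]
0.48 y [0.0056 0.0392] 0.0224 ztop 0.0331
0.488 y [0.0073 0.0393] 0.0233 ztop 0.0588
0.496 y [0.0066 0.0391] 0.0229 ztop 0.0348
0.504 y [0.0074 0.0387] 0.0231 ztop 0.0343
0.512 y [0.011 0.035] 0.023 ztop 0.0307
0.52 y [0.0114 0.0355] 0.0235 ztop 0.0306
0.528 y [0.0076 0.0364] 0.022 ztop 0.0331
0.536 y [0.0076 0.0353] 0.0215 ztop 0.0338
0.544 y [0.0081 0.0354] 0.0217 ztop 0.0336
0.552 y [0.0081 0.0354] 0.0218 ztop 0.0335
0.56 y [0.0082 0.0342] 0.0212 ztop 0.0336
```

View pics/w7z.png

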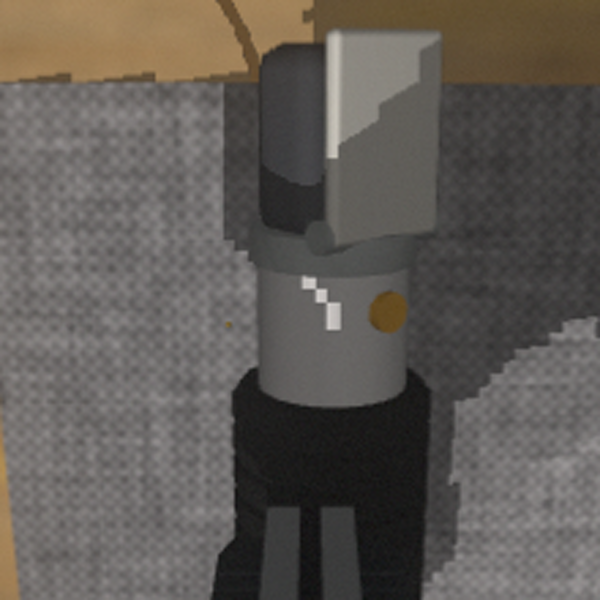

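```bash
cat > plate.py <<'E'
from fit import *
def roll(tag,zx0,zx1,zy0,zy1):
    p,d,C,X=load(tag); k=220/600
    P=X[int(80+zy0*k):int(80+zy1*k),int(160+zx0*k):int(160+zx1*k)].reshape(-1,3)
    for _ in range(4):
        c=np.median(P,0) if _==0 else P.mean(0); vt=np.linalg.svd(P-c,full_matrices=False)[2]; n=vt[2]*np.sign(vt[2,2]); r=(P-c)@n; P=P[np.abs(r)<max(.0015,2*r.std())]
    print(tag,len(P),'n',np.round(n,3),'roll from up deg (toward -y +)',np.degrees(np.arctan2(-n[1],n[2])),'c',np.round(c,4),'std',r.std())
if __name__=='__main__': roll(sys.argv[1],*map(int,sys.argv[2:6]))
E
python3 plate.py w7 350 425 60 215
```

```text
w7 1508 n [ 0.018 -0.647  0.762] roll from up deg (toward -y +) 40.33141997495583 c [0.5458 0.0165 0.0281] std 0.0004514234743333428
```

Request:
drive_tool:
  series:
    - [1,0,0,0.08,0,0,0]
    - [1,0,-0.1,0.1,0,0,0]
    - [1,0,-0.1,0.02,0,0,0]
    - [1,0,-0.1,0.01,0,0,0]
    - [1,0,-0.1,0.01,0,0,0]

```text
time_s: 9.5
eef_pos: [0.4793, 0.015, 0.0268]
ee_rot: [[0.021, 0.002, 1.0], [-1.0, -0.001, 0.021], [0.001, -1.0, 0.002]]
force: [-6.3, -1.3, 18.9]
finger_gap: 0.0002
```

Request:
drive_tool:
  series:
    - [1,0,0.06,0,0,0,0]
    - [1,0,0.12,0,0,0,0]
    - [1,0,0.18,0,0,0,0]
    - [1,0,0.24,0,0,0,0]
    - [1,0,0.24,0,0,0,0]

```text
time_s: 10.12
eef_pos: [0.479, 0.04, 0.0269]
ee_rot: [[0.022, 0.001, 1.0], [-1.0, 0.0, 0.022], [-0.0, -1.0, 0.001]]
force: [-7.5, 0.6, 18.8]
finger_gap: -0.0
```

```bash
python3 look.py w8 refractometer plate_end; python3 fit.py w8 .48 .58 -.045 .07;python3 - <<'E'
from h import *
p=cv2.imread('pics/w8.png'); cv2.imwrite('pics/w8z.png',cv2.resize(p[80:300,160:380],(600,600),interpolation=cv2.INTER_CUBIC))
E
```

```text
t 10.12 pos [0.479  0.04   0.0269] F [-7.5  0.6 18.8] gap -0.0
yaw z 1.265878369998319 j [ 0.012 -0.185  1.846  0.     1.479  1.561]
refractometer 0.74 [280.7 274.4] [0.4905 0.0375 0.0468]
plate_end 0.62 [284.4 123.4] [0.5479 0.0375 0.0301]
felt/bench z 0.00043036192463288825
0.012 12680 c [0.5171 0.0366 0.0324] yaw -0.3460193307767299 t [-0.0371  0.0434] w [-0.0165  0.0001  0.0151]
0.02 12554 c [0.5172 0.0366 0.0326] yaw -0.33629757840068075 t [-0.0372  0.0433] w [-0.0164  0.0001  0.0151]
0.028 10639 c [0.5188 0.0366 0.0339] yaw -0.37513107214039626 t [-0.0388  0.0416] w [-0.0136 -0.0001  0.0152]
0.48 y [0.0189 0.0513] 0.0351 ztop 0.0336
0.488 y [0.0196 0.0534] 0.0365 ztop 0.0587
0.496 y [0.0193 0.0517] 0.0355 ztop 0.0348
0.504 y [0.0197 0.0513] 0.0355 ztop 0.0342
0.512 y [0.0239 0.0479] 0.0359 ztop 0.0306
0.52 y [0.0238 0.048 ] 0.0359 ztop 0.0321
0.528 y [0.0228 0.0494] 0.0361 ztop 0.0315
0.536 y [0.0253 0.0474] 0.0364 ztop 0.0314
0.544 y [0.026  0.0475] 0.0367 ztop 0.0313
0.552 y [0.026  0.0476] 0.0368 ztop 0.0313
0.56 y [0.0262 0.0476] 0.0369 ztop 0.0313
```

View pics/w8z.png

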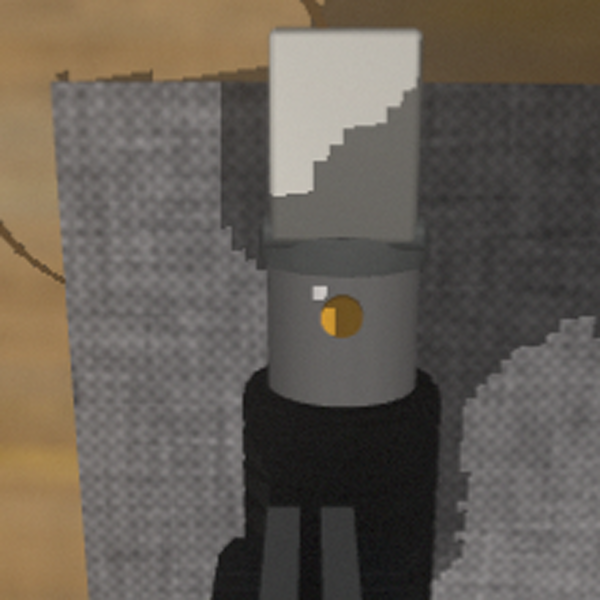

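```bash
python3 plate.py w8 280 410 40 220; python3 plate.py w8 285 405 60 210
```

```text
w8 3168 n [ 0.041 -0.999  0.027] roll from up deg (toward -y +) 88.45217481579016 c [0.5467 0.0371 0.0309] std 0.005443923958564672
w8 2420 n [ 0.048 -0.999  0.027] roll from up deg (toward -y +) 88.47327107213066 c [0.5457 0.037  0.0309] std 0.0049974220707626645
```

```bash
sed -i 's/    for _ in range(4):/    P=P[(P[:,2]>.01)\&(P[:,2]<.06)]\n    for _ in range(4):/' plate.py; python3 plate.py w8 280 410 40 220; python3 plate.py w8 285 405 60 210; python3 plate.py w7 350 425 60 215
```

```text
w8 3085 n [0.003 0.038 0.999] roll from up deg (toward -y +) -2.157246808827787 c [0.5466 0.037  0.0303] std 0.0005961166588489405
w8 2360 n [0.002 0.039 0.999] roll from up deg (toward -y +) -2.245874763200879 c [0.5457 0.037  0.0303] std 0.0005968262503979077
w7 1508 n [ 0.018 -0.647  0.762] roll from up deg (toward -y +) 40.33131073846332 c [0.5458 0.0165 0.0281] std 0.00045142347433334263
```

Request:
drive_tool:
  series:
    - [1,0,0,0.3,0,0,0]
    - [0.3,0,-0.03,0.6,0,0,0]
    - [0.3,0.01,-0.045,0.6,0,0,0]
    - [0.3,0.01,-0.045,0.6,0,0,0]
    - [0.3,0.01,-0.045,0.6,0,0,0]

```text
time_s: 10.9
eef_pos: [0.4786, 0.0352, 0.0825]
ee_rot: [[0.022, -0.003, 1.0], [-1.0, 0.0, 0.022], [-0.0, -1.0, -0.003]]
force: [-0.2, 0.7, -1.1]
finger_gap: 0.0595
```

```bash
python3 look.py w9 refractometer plate_end; python3 fit.py w9 .38 .58 -.015 .09
```

```text
t 10.9 pos [0.4786 0.0352 0.0825] F [-0.2  0.7 -1.1] gap 0.0595
yaw z 1.2547810510564124 j [ 0.002 -0.216  1.773  0.     1.588  1.551]
refractometer 0.8 [277.9 232.1] [0.4815 0.0328 0.035 ]
plate_end 0.83 [276.5 113.2] [0.5481 0.0354 0.0304]
felt/bench z 0.0005647732450544951
0.012 11102 c [0.4892 0.0348 0.0299] yaw 1.2190101635310795 t [-0.0825  0.0708] w [-0.0156  0.      0.0156]
0.02 10997 c [0.4893 0.0348 0.03  ] yaw 1.2237253540361064 t [-0.0826  0.0707] w [-0.0156  0.      0.0155]
0.028 8753 c [0.4934 0.0349 0.0313] yaw 1.2290782731267456 t [-0.0867  0.0666] w [-0.0127  0.      0.0126]
0.404 y [0.0188 0.0474] 0.0331 ztop 0.0329
0.412 y [0.0185 0.0476] 0.033 ztop 0.0332
0.42 y [0.02   0.0458] 0.0329 ztop 0.0312
0.428 y [0.0211 0.0458] 0.0335 ztop 0.031
0.436 y [0.0214 0.0458] 0.0336 ztop 0.0309
0.444 y [0.0218 0.0458] 0.0338 ztop 0.0309
0.452 y [0.0179 0.0504] 0.0341 ztop 0.0347
0.46 y [0.0181 0.0504] 0.0342 ztop 0.035
0.468 y [0.018  0.0504] 0.0342 ztop 0.0349
0.476 y [0.0183 0.0505] 0.0344 ztop 0.035
0.484 y [0.0186 0.051 ] 0.0348 ztop 0.0349
0.492 y [0.0185 0.0511] 0.0348 ztop 0.0349
0.5 y [0.0189 0.051 ] 0.0349 ztop 0.0347
0.508 y [0.0232 0.047 ] 0.0351 ztop 0.0309
0.516 y [0.0229 0.047 ] 0.035 ztop 0.0322
0.524 y [0.0229 0.0483] 0.0356 ztop 0.0319
0.532 y [0.0231 0.0483] 0.0357 ztop 0.0318
0.54 y [0.0251 0.0469] 0.036 ztop 0.0317
0.548 y [0.0254 0.0469] 0.0362 ztop 0.0318
0.556 y [0.0253 0.047 ] 0.0362 ztop 0.0317
0.564 y [0.0265 0.0353] 0.0309 ztop 0.0309
```

View pics/w9.png

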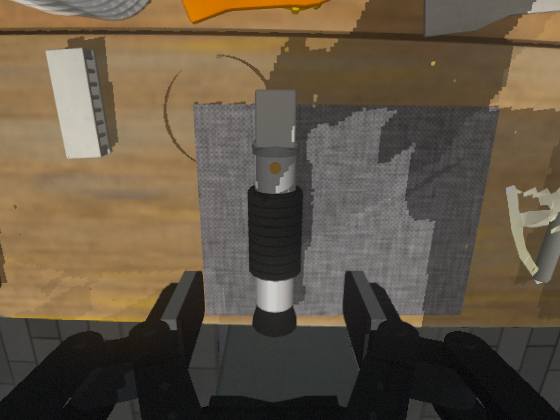

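Run:
```python
from fit import *
p,d,C,X=load('w9')
for i in range(262,300,3): print(i,np.round(X[i,[185,190,360,365]]*1000,1).tolist())
P=X[95:140,260:292].reshape(-1,3); P=P[(P[:,2]>.02)&(P[:,2]<.04)]
A=np.c_[P[:,:2]-P[:,:2].mean(0),np.ones(len(P))]; print(np.degrees(np.linalg.lstsq(A,P[:,2],rcond=None)[0][:2]))
```

```text
262 [[442.4, 97.4, -1.9], [442.9, 93.6, -1.1], [446.3, -26.4, 0.1], [446.1, -30.1, -0.5]]
265 [[440.0, 97.5, -2.0], [440.7, 93.6, -0.6], [444.4, -26.4, 1.0], [444.3, -30.1, 0.6]]
268 [[438.3, 97.3, -0.7], [437.9, 94.0, -1.5], [441.8, -26.8, 0.5], [442.2, -30.2, 1.0]]
271 [[489.1, 71.7, 99.3], [489.3, 69.6, 99.5], [490.7, 0.3, 99.1], [440.2, -30.2, 1.8]]
274 [[488.9, 71.2, 101.4], [489.3, 69.0, 102.1], [490.9, 1.0, 102.0], [437.3, -30.8, 0.9]]
277 [[489.3, 70.5, 104.6], [489.3, 68.5, 104.6], [490.4, 1.3, 103.6], [490.8, -0.5, 104.3]]
280 [[489.1, 70.0, 106.5], [488.9, 68.2, 106.1], [490.9, 2.1, 106.9], [490.4, -0.1, 105.9]]
283 [[489.0, 69.6, 108.7], [489.2, 67.6, 109.0], [490.3, 2.3, 108.3], [490.5, 0.5, 108.4]]
286 [[489.5, 68.8, 111.8], [489.6, 66.9, 111.9], [491.4, 3.4, 112.5], [491.2, 1.4, 111.9]]
289 [[488.9, 68.6, 113.0], [489.0, 66.7, 113.0], [490.7, 3.5, 113.4], [490.9, 1.8, 113.7]]
292 [[489.6, 67.8, 116.2], [488.2, 66.6, 113.9], [490.5, 3.9, 115.2], [490.8, 2.2, 115.7]]
295 [[489.7, 67.3, 118.4], [488.7, 65.9, 116.8], [490.3, 4.3, 117.0], [490.8, 2.7, 117.7]]
298 [[488.9, 67.2, 119.2], [489.1, 65.4, 119.3], [490.7, 4.9, 119.7], [490.8, 3.2, 119.8]]
[-0.30791849 -0.73621884]
```

Request:
drive_tool:
  series:
    - [0.3,-0.005,-0.005,-0.3,0,0,0]
    - [0.3,-0.01,-0.007,-0.6,0,0,0]
    - [0.3,-0.01,-0.007,-0.75,0,0,0]
    - [0.3,-0.01,-0.007,-0.78,0,0,0]

```text
time_s: 11.55
eef_pos: [0.478, 0.0346, 0.0056]
ee_rot: [[0.022, -0.002, 1.0], [-1.0, -0.0, 0.022], [-0.0, -1.0, -0.002]]
force: [0.6, -0.4, -0.5]
finger_gap: 0.0599
```

```bash
python3 look.py w10
python3 - <<'E'
from fit import *
p,d,C,X=load('w10')
for i in range(262,290,3): print(i,np.round(X[i,[185,190,357,362]]*1000,1).tolist())
p,d=optics.capture('side'); cv2.imwrite('pics/s10.png',cv2.resize(p[190:290,220:340],(720,600),interpolation=cv2.INTER_CUBIC))
E
```

```text
t 11.55 pos [0.478  0.0346 0.0056] F [ 0.6 -0.4 -0.5] gap 0.0599
yaw z 1.2672524811606594 j [ 1.000e-03 -1.680e-01  1.871e+00 -0.000e+00  1.441e+00  1.550e+00]
262 [[481.5, 76.5, 0.4], [481.5, 74.1, 0.3], [483.7, -4.3, 1.0], [483.7, -6.7, 0.9]]
265 [[479.9, 76.6, 0.3], [480.4, 74.0, 1.3], [482.2, -4.4, 1.2], [482.0, -6.9, 0.6]]
268 [[478.5, 76.5, 0.8], [478.7, 74.1, 1.0], [480.4, -4.7, 0.7], [480.8, -6.8, 1.4]]
271 [[487.8, 71.4, 21.2], [487.6, 69.4, 20.7], [490.5, 1.2, 23.2], [489.6, -1.3, 21.5]]
274 [[488.7, 70.3, 25.5], [488.2, 68.6, 24.4], [490.1, 1.6, 25.1], [490.3, -0.4, 25.3]]
277 [[488.4, 69.9, 27.4], [487.9, 68.2, 26.3], [490.2, 2.1, 27.7], [489.5, -0.2, 26.3]]
280 [[488.3, 69.4, 29.6], [488.4, 67.5, 29.6], [490.3, 2.7, 30.3], [490.1, 0.7, 29.9]]
283 [[488.0, 69.0, 31.5], [488.9, 66.8, 32.9], [489.7, 2.9, 31.6], [490.7, 1.5, 33.2]]
286 [[488.8, 68.2, 35.0], [488.3, 66.5, 34.1], [489.5, 3.4, 33.6], [489.6, 1.5, 33.6]]
289 [[487.5, 68.3, 34.9], [488.2, 66.1, 36.1], [489.3, 3.7, 35.3], [490.1, 2.2, 36.7]]
```

View pics/w10.png

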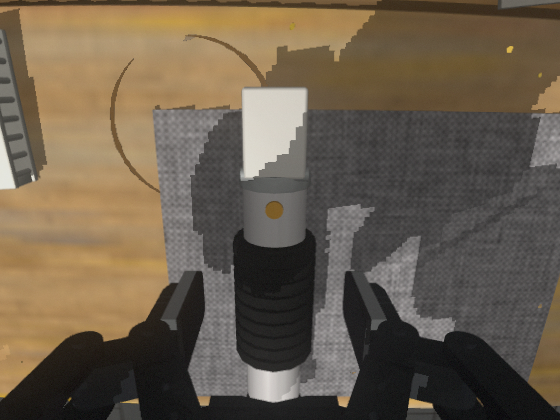

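View pics/s10.png

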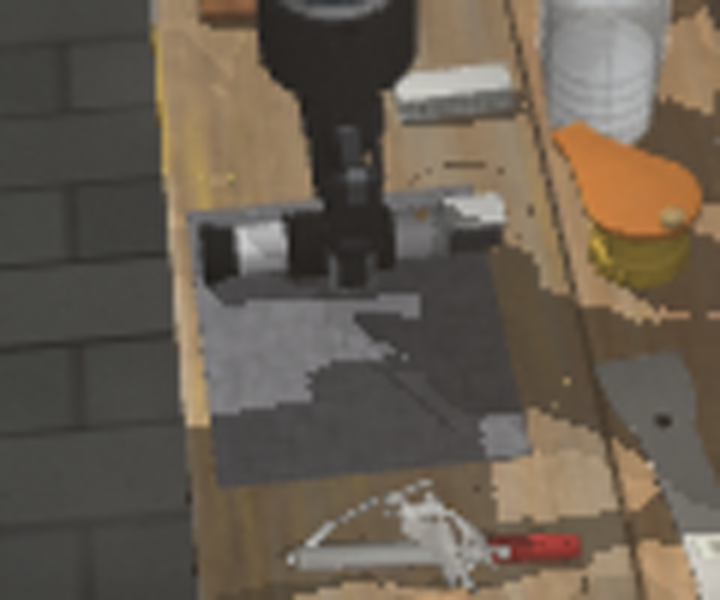

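Request:
drive_tool:
  series:
    - [0.3,0,0,-0.03,0,0,0]
    - [0.3,0,0,-0.06,0,0,0]
    - [0.45,0,0,-0.06,0,0,0]
    - [0.5,0,0,-0.06,0,0,0]
    - [0.55,0,0,-0.06,0,0,0]
  force: 30

```text
time_s: 12.28
eef_pos: [0.4787, 0.0345, 0.0007]
ee_rot: [[0.022, 0.0, 1.0], [-1.0, 0.0, 0.022], [-0.0, -1.0, 0.0]]
force: [0.2, -0.6, 0.2]
finger_gap: 0.0385
```

Request:
drive_tool:
  series:
    - [0.6,0,0,0,0,0,0]
    - [0.7,0,0,0,0,0,0]
    - [0.8,0,0,0,0,0,0]
    - [0.8,0,0,0,0,0,0]
  force: 30

```text
time_s: 12.78
eef_pos: [0.4787, 0.0345, 0.0008]
ee_rot: [[0.022, 0.0, 1.0], [-1.0, -0.0, 0.022], [0.0, -1.0, 0.0]]
force: [-1.5, -0.5, 2.6]
finger_gap: 0.0327
```

```bash
python3 look.py w11
python3 - <<'E'
from fit import *
p,d,C,X=load('w11')
for i in range(262,290,3): print(i,np.round(X[i,[215,220,330,335]]*1000,1).tolist())
E
```

```text
t 12.78 pos [0.4787 0.0345 0.0008] F [-1.5 -0.5  2.6] gap 0.0327
yaw z 1.2630535229308497 j [ 1.000e-03 -1.630e-01  1.876e+00 -0.000e+00  1.429e+00  1.550e+00]
262 [[485.0, 61.4, 0.5], [484.9, 59.2, 0.2], [486.5, 9.2, 1.1], [486.3, 6.9, 0.6]]
265 [[484.3, 61.2, 2.2], [483.5, 59.2, 0.6], [485.0, 9.1, 1.1], [484.8, 6.7, 0.7]]
268 [[482.1, 61.5, 0.7], [489.9, 56.9, 15.9], [483.4, 9.0, 1.0], [483.3, 6.6, 0.6]]
271 [[480.7, 61.5, 1.2], [489.2, 56.8, 17.1], [489.9, 11.7, 16.5], [482.2, 6.7, 1.4]]
274 [[479.3, 61.5, 1.3], [489.7, 56.3, 20.7], [490.5, 12.3, 20.1], [480.3, 6.4, 0.7]]
277 [[489.7, 57.9, 23.2], [489.1, 56.1, 22.0], [490.3, 12.6, 22.4], [478.6, 6.2, 0.5]]
280 [[489.7, 57.6, 25.5], [489.3, 55.7, 24.7], [490.3, 13.0, 24.8], [486.2, 9.5, 17.1]]
283 [[489.9, 57.1, 28.3], [489.1, 55.5, 26.8], [490.5, 13.4, 27.5], [486.8, 10.1, 20.7]]
286 [[489.3, 57.0, 29.4], [489.6, 55.0, 29.9], [490.4, 13.7, 29.5], [486.2, 10.3, 22.1]]
289 [[489.4, 56.6, 31.8], [489.3, 54.8, 31.5], [490.4, 14.0, 31.8], [490.3, 12.1, 31.5]]
```

View pics/w11.png

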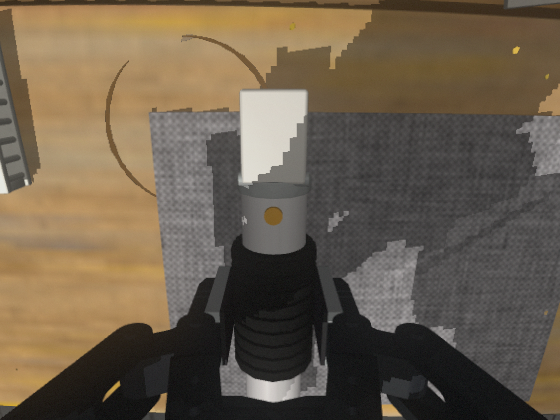

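Request:
drive_tool:
  series:
    - [0.52,0,0,0,0,0,0]
    - [0.52,0,0,-0.02,0,0,0]
    - [0.52,0,0,-0.04,0,0,0]
    - [0.7,0,0,-0.04,0,0,0]
    - [0.8,0,0,-0.04,0,0,0]
  force: 40

```text
time_s: 13.45
eef_pos: [0.4784, 0.0345, -0.0038]
ee_rot: [[0.022, -0.001, 1.0], [-1.0, -0.0, 0.022], [0.0, -1.0, -0.001]]
force: [0.8, -0.2, -2.9]
finger_gap: 0.0327
```

Request:
drive_tool:
  series:
    - [0.8,0,0,0,0,0,0]
    - [0.8,0,0,0,0,0,0]

```text
time_s: 13.7
eef_pos: [0.4783, 0.0345, -0.0038]
ee_rot: [[0.022, -0.001, 1.0], [-1.0, 0.0, 0.022], [-0.0, -1.0, -0.001]]
force: [-0.2, -0.6, -3.1]
finger_gap: 0.0326
```

```bash
python3 look.py w12
python3 - <<'E'
from fit import *
p,d,C,X=load('w12')
cv2.imwrite('pics/w12z.png',cv2.resize(p[70:290,160:380],(600,600)))
P=X[100:165,252:294].reshape(-1,3); P=P[(P[:,2]>.02)&(P[:,2]<.04)]
A=np.c_[P[:,:2]-P[:,:2].mean(0),np.ones(len(P))]; print(np.degrees(np.linalg.lstsq(A,P[:,2],rcond=None)[0][:2]))
E
python3 fit.py w12 .51 .58 0 .08
```

```text
t 13.7 pos [ 0.4783  0.0345 -0.0038] F [-0.2 -0.6 -3.1] gap 0.0326
yaw z 1.262575813048843 j [ 1.000e-03 -1.590e-01  1.880e+00  0.000e+00  1.421e+00  1.550e+00]
[-0.01621566 -1.45769876]
felt/bench z -0.00014755613097243436
0.012 10604 c [0.5367 0.0361 0.03  ] yaw 1.770686802040144 t [-0.027   0.0236] w [-0.0116  0.      0.0117]
0.02 10584 c [0.5367 0.0361 0.0301] yaw 1.7127132047051945 t [-0.027   0.0236] w [-0.0116 -0.      0.0116]
0.028 9443 c [0.5388 0.0362 0.0306] yaw 1.6250129112985225 t [-0.029   0.0214] w [-0.0108 -0.      0.0109]
0.51 y [0.0233 0.0474] 0.0353 ztop 0.031
0.518 y [0.0237 0.0474] 0.0355 ztop 0.0323
0.526 y [0.0226 0.0488] 0.0357 ztop 0.0319
0.534 y [0.0244 0.0476] 0.036 ztop 0.0318
0.542 y [0.0256 0.0471] 0.0364 ztop 0.0319
0.55 y [0.0257 0.0472] 0.0364 ztop 0.0319
0.558 y [0.0259 0.0474] 0.0366 ztop 0.0319
```

View pics/w12z.png

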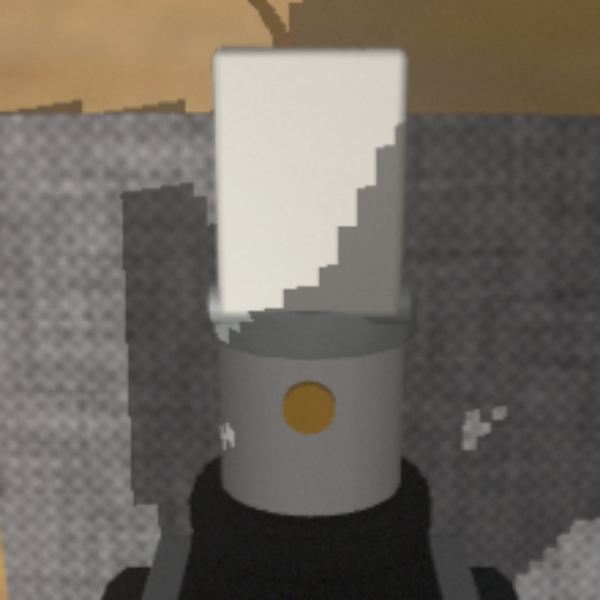

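Run:
```python
from h import *
C=cam('top')
q=np.array([(95,163),(580,178),(572,410),(85,395)])*.175+[100,170]
W=np.array([atz(C,x,.012) for x in q]); print(np.round(W,4),W.mean(0))
e=(W[0]-W[1]+W[3]-W[2]); print(np.degrees(np.arctan2(e[1],e[0])),np.linalg.norm(e)/2,np.linalg.norm(W[0]-W[3]))
q=np.array([(137,208),(523,222),(516,361),(130,347)])*.175+[100,170]
W=np.array([atz(C,x,.018) for x in q]); print(np.round(W,4),W.mean(0))
e=(W[0]-W[1]+W[3]-W[2]); print(np.degrees(np.arctan2(e[1],e[0])),np.linalg.norm(e)/2,np.linalg.norm(W[0]-W[3]))
print(atz(C,[129.5,219.6],.0295))
```

```text
[[0.5271 0.4313 0.012 ]
 [0.5162 0.2273 0.012 ]
 [0.4192 0.2317 0.012 ]
 [0.4298 0.4355 0.012 ]] [0.47308072 0.33142195 0.012     ]
86.98637176225343 0.2041817332975861 0.09733296013846825
[[0.5073 0.4114 0.018 ]
 [0.4979 0.2501 0.018 ]
 [0.4401 0.2536 0.018 ]
 [0.4494 0.4143 0.018 ]] [0.4736669  0.33236491 0.018     ]
86.67770808560407 0.16127107460401802 0.057981507427977384
[0.4750457  0.39414024 0.0295    ]
```

Request:
drive_tool:
  series:
    - [0.8,0,0,0.15,0,0,0]
    - [0.8,0,0,0.5,0,0,0]
    - [0.8,0,0,0.9,0,0,0]
    - [0.8,0,0,0.9,0,0,0]

```text
time_s: 14.25
eef_pos: [0.4812, 0.0346, 0.0918]
ee_rot: [[0.022, 0.009, 1.0], [-1.0, 0.0, 0.022], [0.0, -1.0, 0.009]]
force: [-0.8, -0.6, -2.5]
finger_gap: 0.0327
```

Request:
drive_tool:
  series:
    - [0.8,0,0.2,0,0,0,0.08]
    - [0.8,0,0.5,0,0,0,0.18]
    - [0.8,0,0.75,0,0,0,0.26]
    - [0.8,0,0.95,0,0,0,0.32]

```text
time_s: 14.75
eef_pos: [0.4778, 0.1304, 0.0852]
ee_rot: [[0.504, -0.002, 0.863], [-0.863, -0.0, 0.504], [-0.001, -1.0, -0.002]]
force: [-0.4, 0.1, -2.2]
finger_gap: 0.0323
```

Request:
drive_tool:
  series:
    - [0.8,0,0.25,0,0,0,0.08]
    - [0.8,0,0.5,0,0,0,0.16]
    - [0.8,0,0.75,0,0,0,0.24]
    - [0.8,0,0.95,0,0,0,0.32]

```text
time_s: 15.25
eef_pos: [0.4778, 0.2253, 0.0851]
ee_rot: [[0.858, -0.002, 0.513], [-0.513, -0.001, 0.858], [-0.001, -1.0, -0.002]]
force: [0.1, -0.6, -2.6]
finger_gap: 0.0328
```

Request:
drive_tool:
  series:
    - [0.8,-0.01,0.25,0,0,0,0.08]
    - [0.8,-0.03,0.5,0,0,0,0.16]
    - [0.8,-0.05,0.75,0,0,0,0.24]
    - [0.8,-0.05,1.0,0,0,0,0.307]
    - [0.8,-0.05,1.0,0,0,0,0.307]

```text
time_s: 15.88
eef_pos: [0.4727, 0.3256, 0.085]
ee_rot: [[0.998, -0.002, 0.059], [-0.059, -0.001, 0.998], [-0.002, -1.0, -0.001]]
force: [0.4, -0.9, -3.2]
finger_gap: 0.0328
```

```bash
python3 look.py w13 felt_block plate_end cradle
python3 - <<'E'
from h import *
p,d=optics.capture('top'); cv2.imwrite('pics/t13.png',cv2.resize(p[160:260,90:240],(800,533),interpolation=cv2.INTER_CUBIC))
E
```

```text
t 15.88 pos [0.4727 0.3256 0.085 ] F [ 0.4 -0.9 -3.2] gap 0.0328
yaw z 86.62251208060472 j [0.544 0.04  1.528 0.    1.576 0.603]
felt_block 0.4 [378.  401.2] [0.497  0.3416 0.1738]
plate_end 0.56 [275.6 130.6] [0.4779 0.3947 0.1199]
```

View pics/w13.png

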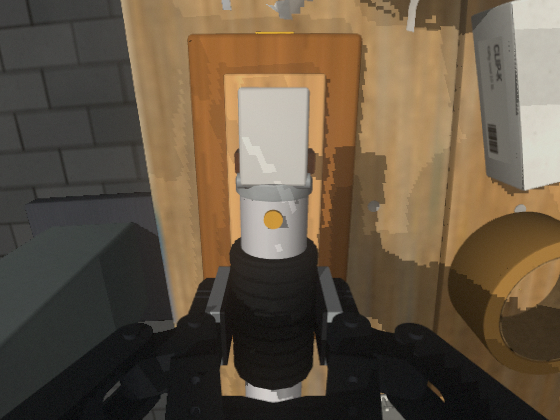

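View pics/t13.png

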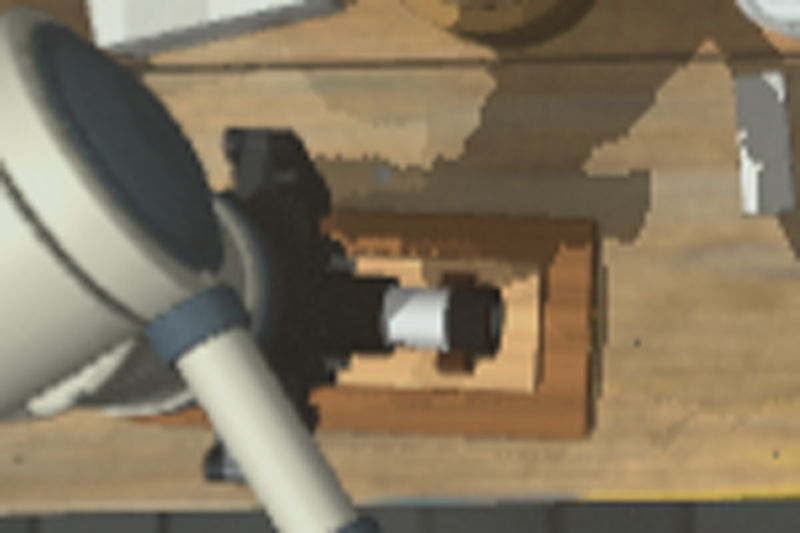

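Run:
```python
from fit import *
p,d,C,X=load('w13')
cv2.imwrite('pics/w13z.png',cv2.resize(p[20:220,180:380],(600,600),interpolation=cv2.INTER_CUBIC))
for nm,px,z in [('board TL',(190,36),.012),('board TR',(360,35),.012),('board L200',(201,200),.012),('board R200',(350,200),.012),('step TL',(224,74),.018),('step TR',(325,74),.018),('stepL130',(227,130),.018),('stepR130',(323,130),.018)]: print(nm,np.round(atz(C,px,z),4))
# depth rows: find height profile
for i in (60,100,110,140,215):
    z=X[i,:,2]*1000; print(i,[(j,int(z[j]),int(X[i,j,0]*1000)) for j in range(180,372,6)])
```

```text
board TL [0.4326 0.4389 0.012 ]
board TR [0.5278 0.434  0.012 ]
board L200 [0.4278 0.343  0.012 ]
board R200 [0.5226 0.3376 0.012 ]
step TL [0.4506 0.4172 0.018 ]
step TR [0.507 0.414 0.018]
stepL130 [0.4494 0.3863 0.018 ]
stepR130 [0.5053 0.3831 0.018 ]
60 [(180, -1, 422), (186, -2, 425), (192, 9, 431), (198, 10, 435), (204, 10, 438), (210, 11, 442), (216, 9, 445), (222, 11, 449), (228, 11, 452), (234, 12, 456), (240, 11, 459), (246, 11, 463), (252, 11, 466), (258, 11, 469), (264, 10, 473), (270, 9, 476), (276, 11, 480), (282, 10, 483), (288, 11, 486), (294, 11, 490), (300, 10, 493), (306, 10, 497), (312, 8, 500), (318, 10, 504), (324, 12, 507), (330, 9, 511), (336, 10, 514), (342, 11, 517), (348, 10, 521), (354, 10, 524), (360, 9, 528), (366, 0, 534)]
100 [(180, 0, 419), (186, 0, 423), (192, 9, 429), (198, 235, 478), (204, 10, 436), (210, 11, 440), (216, 11, 443), (222, 11, 447), (228, 17, 451), (234, 16, 454), (240, 120, 467), (246, 119, 469), (252, 118, 471), (258, 118, 472), (264, 118, 474), (270, 120, 476), (276, 120, 478), (282, 119, 480), (288, 119, 482), (294, 120, 483), (30
[... 1065 characters left out ...]
 (306, 120, 487), (312, 15, 498), (318, 17, 502), (324, 11, 506), (330, 11, 510), (336, 11, 513), (342, 11, 517), (348, 10, 521), (354, 9, 525), (360, -1, 531), (366, -1, 535)]
215 [(180, -1, 408), (186, -1, 413), (192, -1, 417), (198, -1, 421), (204, 10, 428), (210, 10, 432), (216, 10, 436), (222, 11, 440), (228, 9, 443), (234, 17, 448), (240, 17, 452), (246, 114, 466), (252, 116, 468), (258, 119, 470), (264, 118, 472), (270, 121, 474), (276, 120, 476), (282, 117, 478), (288, 118, 480), (294, 116, 482), (300, 114, 484), (306, 113, 486), (312, 17, 497), (318, 16, 501), (324, 10, 506), (330, 10, 509), (336, 11, 513), (342, 11, 517), (348, 10, 521), (354, 0, 527), (360, 0, 532), (366, 0, 536)]
```

View pics/w13z.png

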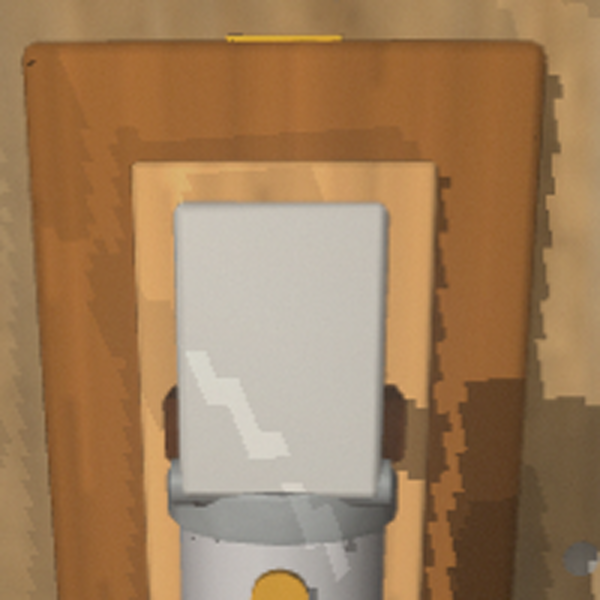

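Run:
```python
from fit import *
p,d,C,X=load('w13')
for r in range(84,96): print(r,np.round(X[r,[260,275,290]]*1000,1).tolist())
print(np.round(X[176:200:2,275]*1000,1).tolist())
for px,z in [((275,74),.018),((275,74),.0165),((275,35.5),.012),((275,35.5),.0105)]: print(np.round(atz(C,px,z),4))
# V block visible parts (dark) 
print(np.round(X[150:176:3,237]*1000,1).tolist(),np.round(X[150:176:3,313]*1000,1).tolist())
P=X[95:170,250:300].reshape(-1,3); P=P[(P[:,2]>.1)&(P[:,2]<.13)]
A=np.c_[P[:,:2]-P[:,:2].mean(0),np.ones(len(P))]; print(np.degrees(np.linalg.lstsq(A,P[:,2],rcond=None)[0][:2]),P.mean(0))
```

```text
84 [[470.3, 410.7, 16.2], [478.8, 410.2, 16.6], [487.3, 409.7, 17.3]]
85 [[470.3, 410.1, 18.0], [478.8, 409.7, 17.0], [487.3, 409.2, 15.4]]
86 [[470.2, 409.6, 15.2], [478.7, 409.1, 17.3], [487.2, 408.6, 16.5]]
87 [[470.2, 409.1, 16.7], [478.7, 408.6, 15.6], [487.2, 408.1, 16.8]]
88 [[473.8, 407.6, 118.3], [478.4, 407.4, 118.6], [482.9, 407.1, 119.3]]
89 [[473.8, 407.3, 119.0], [478.4, 407.1, 118.6], [482.9, 406.8, 119.5]]
90 [[473.8, 407.0, 119.2], [478.4, 406.8, 118.5], [482.9, 406.5, 120.0]]
91 [[473.8, 406.7, 119.4], [478.3, 406.5, 118.8], [482.9, 406.2, 119.4]]
92 [[473.8, 406.5, 119.1], [478.3, 406.2, 119.7], [482.9, 405.9, 118.3]]
93 [[473.8, 406.2, 119.2], [478.3, 405.9, 120.1], [482.8, 405.6, 119.7]]
94 [[473.8, 405.9, 119.2], [478.3, 405.6, 119.6], [482.8, 405.4, 120.1]]
95 [[473.8, 405.6, 120.0], [478.3, 405.3, 119.9], [482.8, 405.1, 120.1]]
[[476.9, 380.2, 118.9], [476.8, 379.5, 119.0], [476.8, 378.8, 118.8], [476.8, 378.2, 118.9], [476.7, 377.6, 119.2], [476.7, 377.3, 120.8], [476.7, 376.5, 120.1], [476.6, 376.0, 120.9], [476.6, 375.0, 119.5], [476.6, 374.7, 121.0], [476.5, 374.1, 121.4], [476.5, 373.1, 120.0]]
[0.4791 0.4155 0.018 ]
[0.4791 0.4156 0.0165]
[0.4803 0.4362 0.012 ]
[0.4803 0.4364 0.0105]
[[455.0, 375.4, 25.5], [455.9, 375.1, 34.6], [455.7, 373.4, 34.3], [455.6, 371.8, 34.6], [455.3, 369.9, 33.6], [455.3, 368.4, 34.5], [455.2, 366.9, 35.1], [455.0, 365.1, 34.5], [464.3, 381.0, 116.4]] [[498.6, 372.8, 24.8], [497.6, 372.7, 34.5], [497.5, 371.1, 34.9], [497.6, 369.2, 33.7], [497.6, 367.5, 33.3], [497.5, 365.7, 33.0], [497.6, 363.9, 32.4], [497.4, 362.4, 33.2], [498.8, 357.2, 18.1]]
[ 1.07174346 -0.05159412] [0.47749354 0.39417337 0.11950016]
```

Request:
drive_tool:
  series:
    - [0.8,0,0.01,-0.2,0,0,0]
    - [0.8,0,0.02,-0.45,0,0.012,0]
    - [0.8,0,0.02,-0.58,0,0.012,0]
    - [0.8,0,0.02,-0.63,0,0.012,0]
    - [0.8,0,0.02,-0.63,0,0.012,0]

```text
time_s: 16.75
eef_pos: [0.4735, 0.3265, 0.0232]
ee_rot: [[0.998, -0.019, 0.061], [-0.061, -0.0, 0.998], [-0.019, -1.0, -0.002]]
force: [-0.7, -0.4, -2.0]
finger_gap: 0.0325
```

```bash
python3 look.py w14
python3 - <<'E'
from h import *
p,d=optics.capture('side'); cv2.imwrite('pics/s14.png',cv2.resize(p[130:210,220:320],(750,600),interpolation=cv2.INTER_CUBIC))
E
```

```text
t 16.75 pos [0.4735 0.3265 0.0232] F [-0.7 -0.4 -2. ] gap 0.0325
yaw z 86.49448179632745 j [0.539 0.093 1.584 0.01  1.481 0.599]
```

View pics/w14.png

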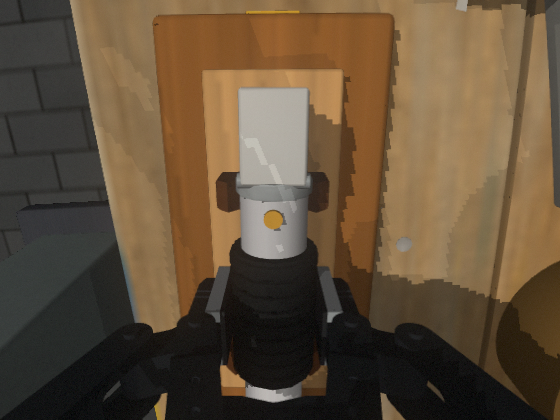

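View pics/s14.png

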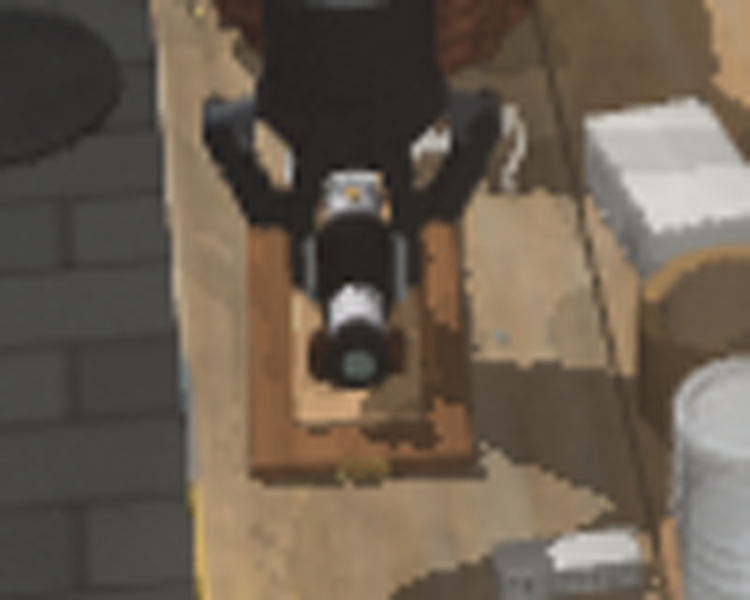

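Run:
```python
from fit import *
p,d,C,X=load('w14')
for r in range(166,216,4): print(r,np.round(X[r,[222,228,234,240,244,275,305,312,318,324]]*1000,0).astype(int).tolist())
print(np.round(atz(C,(272,70),.018),4),np.round(X[88:92,275],4))
```

```text
166 [[455, 378, 17], [457, 377, 16], [460, 377, 17], [467, 385, 57], [469, 385, 57], [479, 384, 58], [488, 384, 58], [493, 376, 18], [496, 375, 17], [499, 375, 17]]
170 [[454, 376, 17], [457, 376, 16], [460, 376, 17], [467, 384, 57], [469, 384, 58], [479, 383, 57], [488, 383, 58], [493, 374, 18], [496, 374, 17], [499, 374, 18]]
174 [[455, 376, 24], [458, 375, 22], [460, 375, 23], [467, 382, 57], [468, 382, 57], [478, 382, 58], [488, 381, 58], [493, 373, 22], [495, 373, 23], [498, 373, 23]]
178 [[456, 375, 30], [459, 375, 30], [461, 375, 30], [467, 381, 58], [468, 381, 58], [478, 381, 58], [488, 380, 57], [491, 377, 48], [495, 373, 31], [497, 373, 32]]
182 [[457, 375, 36], [460, 375, 37], [462, 375, 35], [467, 380, 57], [468, 380, 57], [478, 379, 58], [488, 379, 57], [491, 376, 47], [494, 373, 38], [497, 373, 36]]
186 [[457, 373, 35], [460, 374, 37], [462, 373, 35], [467, 378, 56], [468, 378, 57], [478, 378, 59], [488, 377, 57], [491, 374, 47], [494, 372, 38], [497, 371, 35]]
190 [[457, 372, 36], [459, 372, 36], [461, 371, 35], [466, 376, 53], [468, 376, 54], [478, 377, 58], [488, 375
[... 464 characters left out ...]
 52], [478, 372, 58], [488, 370, 52], [492, 365, 36], [494, 365, 36], [497, 364, 34]]
206 [[456, 365, 35], [459, 365, 36], [461, 365, 36], [465, 369, 47], [467, 370, 52], [478, 371, 57], [488, 368, 50], [492, 364, 37], [494, 364, 38], [496, 363, 35]]
210 [[456, 363, 34], [459, 364, 37], [461, 364, 36], [465, 367, 48], [467, 368, 52], [478, 370, 58], [488, 366, 49], [492, 362, 36], [494, 362, 36], [498, 355, 16]]
214 [[452, 355, 16], [455, 355, 16], [458, 355, 17], [465, 365, 47], [467, 367, 52], [478, 369, 59], [488, 365, 50], [493, 354, 18], [496, 354, 18], [498, 354, 18]]
[0.4786 0.4155 0.018 ] [[0.48   0.4082 0.0572]
 [0.48   0.4079 0.058 ]
 [0.48   0.4077 0.0568]
 [0.48   0.4074 0.0575]]
```

Request:
drive_tool:
  series:
    - [0.8,0,0.025,0,0,0,0]
    - [0.8,0,0.025,-0.02,0,0,0]
    - [0.8,0,0.025,-0.04,0,0,0]
    - [0.8,0,0.025,-0.05,0,0,0]
    - [0.8,0,0.025,-0.05,0,0,0]

```text
time_s: 17.48
eef_pos: [0.4735, 0.329, 0.0184]
ee_rot: [[0.998, -0.019, 0.061], [-0.061, -0.0, 0.998], [-0.019, -1.0, -0.001]]
force: [-0.0, 0.5, -2.9]
finger_gap: 0.0328
```

Request:
drive_tool:
  series:
    - [0.8,0,0,-0.01,0,0,0]
    - [0.8,0,0,-0.01,0,0,0]

```text
time_s: 17.73
eef_pos: [0.4736, 0.329, 0.0175]
ee_rot: [[0.998, -0.019, 0.061], [-0.061, -0.0, 0.998], [-0.019, -1.0, -0.001]]
force: [-0.8, -0.3, -3.0]
finger_gap: 0.0329
```

Request:
drive_tool:
  series:
    - [0.8,0,0,-0.005,0,0,0]
    - [0.8,0,0,-0.01,0,0,0]
    - [0.8,0,0,-0.01,0,0,0]

```text
time_s: 18.1
eef_pos: [0.4737, 0.3291, 0.0168]
ee_rot: [[0.998, -0.019, 0.061], [-0.061, 0.0, 0.998], [-0.019, -1.0, -0.001]]
force: [-0.7, 0.1, -0.9]
finger_gap: 0.0328
```

Request:
drive_tool:
  series:
    - [0.8,0,0,-0.005,0,0,0]
    - [0.8,0,0,-0.01,0,0,0]
    - [0.8,0,0,-0.01,0,0,0]

```text
time_s: 18.48
eef_pos: [0.4737, 0.3291, 0.0166]
ee_rot: [[0.998, -0.018, 0.061], [-0.061, 0.0, 0.998], [-0.018, -1.0, -0.001]]
force: [-3.4, -3.2, 4.5]
finger_gap: 0.0328
```

```bash
python3 look.py w15
python3 - <<'E'
from fit import *
p,d,C,X=load('w15')
P=X[95:180,245:302].reshape(-1,3); P=P[(P[:,2]>.04)&(P[:,2]<.065)]
A=np.c_[P[:,:2]-P[:,:2].mean(0),np.ones(len(P))]; print(np.degrees(np.linalg.lstsq(A,P[:,2],rcond=None)[0][:2]),P.mean(0))
E
```

```text
t 18.48 pos [0.4737 0.3291 0.0166] F [-3.4 -3.2  4.5] gap 0.0328
yaw z 86.49947650524935 j [0.542 0.102 1.587 0.01  1.469 0.602]
[0.23351023 0.40654066] [0.47869639 0.39616343 0.05161265]
```

View pics/w15.png

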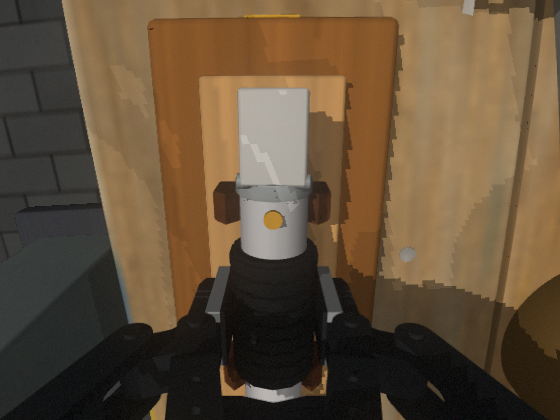

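Request:
drive_tool:
  series:
    - [0.58,0,0,0,0,0,0]
    - [0.5,0,0,0,0,0,0]
    - [0.4,0,0,0,0,0,0]
    - [0.3,0,0,0,0,0,0]
    - [0.3,0,0,0,0,0,0]

```text
time_s: 19.15
eef_pos: [0.4736, 0.329, 0.0155]
ee_rot: [[0.998, -0.019, 0.061], [-0.061, -0.0, 0.998], [-0.019, -1.0, -0.001]]
force: [0.1, 1.7, -0.5]
finger_gap: 0.0599
```

Request:
drive_tool:
  series:
    - [0.3,0,0,0.2,0,0,0]
    - [0.3,0,0,0.6,0,0,0]
    - [0.3,0,0,1,0,0,0]
    - [0.3,0,0,1,0,-0.012,0]

```text
time_s: 19.65
eef_pos: [0.476, 0.3303, 0.1221]
ee_rot: [[0.998, 0.009, 0.061], [-0.061, 0.005, 0.998], [0.009, -1.0, 0.006]]
force: [0.6, 0.3, 0.5]
finger_gap: 0.0598
```

```bash
python3 look.py w16 case_base refractometer plate_end
python3 - <<'E'
from fit import *
p,d,C,X=load('w16')
m=(X[...,2]>.046)&(X[...,2]<.06)&(X[...,1]>.375)&(X[...,1]<.42)&(X[...,0]>.46)&(X[...,0]<.5)
P=X[m]
A=np.c_[P[:,:2]-P[:,:2].mean(0),np.ones(len(P))]; print(len(P),np.degrees(np.linalg.lstsq(A,P[:,2],rcond=None)[0][:2]),P.mean(0))
E
```

```text
t 19.65 pos [0.476  0.3303 0.1221] F [0.6 0.3 0.5] gap 0.0598
yaw z 86.47702481988864 j [ 0.548  0.029  1.472 -0.     1.63   0.61 ]
refractometer 0.93 [270. 220.] [0.4751 0.3339 0.054 ]
plate_end 0.87 [268.3 114.6] [0.4782 0.3985 0.0513]
2260 [4.32593105 0.58494574] [0.47668789 0.39345389 0.05045999]
```

View pics/w16.png

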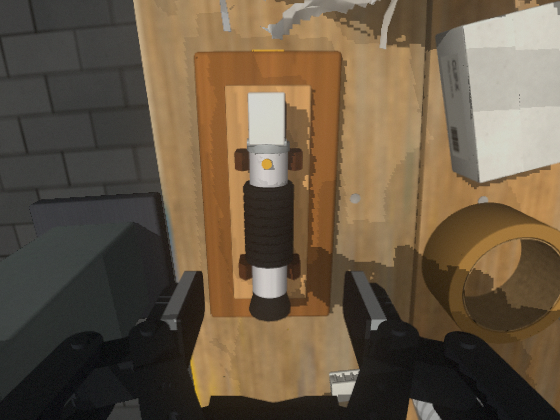

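Request:
drive_tool:
  series:
    - [0.3,0,-0.3,0.3,0,0,0]
    - [0.3,0,-0.3,0.3,0,0,0]
    - [0.3,0,-0.3,0.3,0,0,0]

```text
time_s: 20.23
eef_pos: [0.4732, 0.2991, 0.1442]
ee_rot: [[0.998, -0.002, 0.061], [-0.061, -0.0, 0.998], [-0.002, -1.0, -0.001]]
force: [0.1, 0.0, -0.1]
finger_gap: 0.0597
```

```bash
python3 look.py w17 case_base refractometer plate_end
python3 - <<'E'
from fit import *
p,d,C,X=load('w17')
cv2.imwrite('pics/w17z.png',cv2.resize(p[20:270,150:400],(600,600),interpolation=cv2.INTER_CUBIC))
uv=proj(C,[[.478,.395,.052]])[0]; print(uv)
m=(X[...,2]>.047)&(X[...,2]<.057)&(X[...,1]>.384)&(X[...,1]<.406)&(X[...,0]>.470)&(X[...,0]<.486)
P=X[m]
A=np.c_[P[:,:2]-P[:,:2].mean(0),np.ones(len(P))]; c,res,_,_=np.linalg.lstsq(A,P[:,2],rcond=None); print(len(P),np.degrees(c[:2]),P.mean(0),(res/len(P))**.5)
# board
m=(X[...,2]>.006)&(X[...,2]<.014)&(X[...,0]>.41)&(X[...,0]<.54)&(X[...,1]>.2)&(X[...,1]<.46)
r=cv2.minAreaRect(X[m][:,:2].astype(np.float32)*1000); print('board',r)
m=(X[...,2]>.0145)&(X[...,2]<.07)&(X[...,0]>.43)&(X[...,0]<.52)&(X[...,1]>.23)&(X[...,1]<.43)
r=cv2.minAreaRect(X[m][:,:2].astype(np.float32)*1000); print('step',r)
for y in np.arange(.27,.42,.02):
    for lo,hi in((.006,.06),(.0145,.06)):
        q=(np.abs(X[...,1]-y)<.003)&(X[...,2]>lo)&(X[...,2]<hi)&(X[...,0]>.41)&(X[...,0]<.54)
        a,b=np.percentile(X[q][:,0],[.5,99.5]); print(round(y,2),lo,np.round([a,b,(a+b)/2,b-a],4))
E
```

```text
t 20.23 pos [0.4732 0.2991 0.1442] F [ 0.1  0.  -0.1] gap 0.0597
yaw z 86.47808446185239 j [ 0.503 -0.017  1.48   0.     1.681  0.564]
refractometer 0.66 [272.6 168.3] [0.475  0.331  0.0545]
plate_end 0.62 [268.6  62.8] [0.4764 0.397  0.0508]
[271.27461815  65.93541538]
946 [ 4.14237422 -0.69778299] [0.47800924 0.39516386 0.0507011 ] [0.00072502]
board ((474.2816467285156, 335.3544921875), (207.7029571533203, 100.70279693603516), 87.00180053710938)
step ((474.3645324707031, 335.48095703125), (161.19143676757812, 58.38298797607422), 86.93778228759766)
0.27 0.006 [0.4211 0.5197 0.4704 0.0986]
0.27 0.0145 [0.4421 0.4992 0.4706 0.0571]
0.29 0.006 [0.4228 0.5216 0.4722 0.0989]
0.29 0.0145 [0.4431 0.5007 0.4719 0.0577]
0.31 0.006 [0.4237 0.5227 0.4732 0.0989]
0.31 0.0145 [0.4441 0.5012 0.4727 0.0572]
0.33 0.006 [0.4249 0.5235 0.4742 0.0987]
0.33 0.0145 [0.4452 0.5027 0.4739 0.0575]
0.35 0.006 [0.4257 0.5245 0.4751 0.0988]
0.35 0.0145 [0.4464 0.504  0.4752 0.0576]
0.37 0.006 [0.4269 0.5256 0.4762 0.0988]
0.37 0.0145 [0.4473 0.505  0.4762 0.0577]
0.39 0.006 [0.4279 0.5264 0.4772 0.0985]
0.39 0.0145 [0.4483 0.5059 0.4771 0.0577]
0.41 0.006 [0.4292 0.5274 0.4783 0.0982]
0.41 0.0145 [0.4496 0.5066 0.4781 0.057 ]
```

View pics/w17z.png

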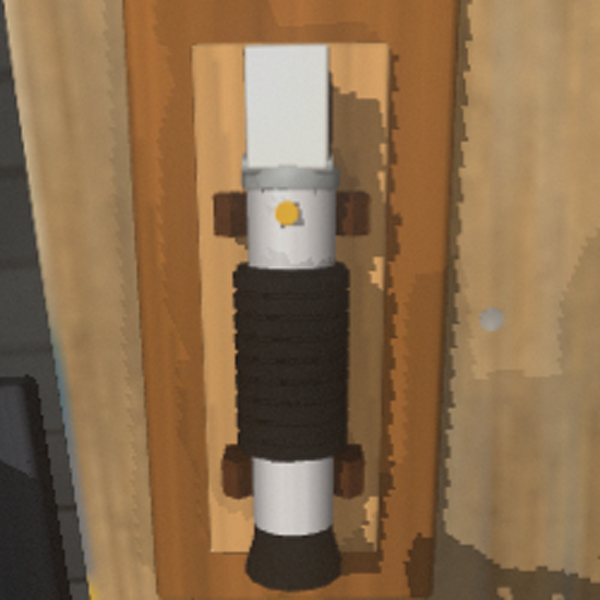

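Request:
drive_tool:
  series:
    - [0.3,0.006,0.2,-0.2,0,0,0]
    - [0.3,0.006,0.3,-0.5,0,0,0.005]
    - [0.3,0.006,0.3,-0.8,0,0,0.005]
    - [0.3,0.006,0.3,-0.8,0,0,0.005]

```text
time_s: 20.92
eef_pos: [0.4717, 0.3289, 0.0606]
ee_rot: [[0.999, -0.007, 0.052], [-0.052, -0.004, 0.999], [-0.007, -1.0, -0.004]]
force: [0.1, -0.3, -0.8]
finger_gap: 0.0596
```

Request:
drive_tool:
  series:
    - [0.3,0,0,-0.25,0,0,0]
    - [0.3,0,0,-0.42,0,0,0]
    - [0.3,0,0,-0.47,0,0,0]
    - [0.3,0,0,-0.47,0,0,0]

```text
time_s: 21.42
eef_pos: [0.4743, 0.3292, 0.0188]
ee_rot: [[0.999, -0.0, 0.053], [-0.053, 0.0, 0.999], [-0.0, -1.0, 0.0]]
force: [0.6, -0.0, 0.0]
finger_gap: 0.0596
```

Request:
drive_tool:
  series:
    - [0.4,0,0,0,0,0,0]
    - [0.5,0,0,0,0,0,0]
    - [0.6,0,0,0,0,0,0]
    - [0.7,0,0,0,0,0,0]
    - [0.7,0,0,0,0,0,0]
  force: 20

```text
time_s: 22.05
eef_pos: [0.4735, 0.3293, 0.0192]
ee_rot: [[0.999, -0.001, 0.053], [-0.053, 0.0, 0.999], [-0.001, -1.0, 0.0]]
force: [-5.0, -0.1, 5.8]
finger_gap: 0.0335
```

```bash
cat > tilt.py <<'E'
from fit import *
p,d,C,X=load(sys.argv[1])
m=(X[...,2]>.044)&(X[...,2]<.06)&(X[...,1]>.384)&(X[...,1]<.406)&(X[...,0]>.470)&(X[...,0]<.486)
P=X[m]
A=np.c_[P[:,:2]-P[:,:2].mean(0),np.ones(len(P))]; c,res,_,_=np.linalg.lstsq(A,P[:,2],rcond=None); print(len(P),'slope deg',np.degrees(c[:2]),P.mean(0),(res/len(P))**.5)
E
python3 look.py w18; python3 tilt.py w18; python3 tilt.py w15;python3 tilt.py w14;python3 tilt.py w16
```

```text
t 22.05 pos [0.4735 0.3293 0.0192] F [-5.  -0.1  5.8] gap 0.0335
yaw z 86.9601935992193 j [5.480e-01 8.700e-02 1.598e+00 1.000e-03 1.458e+00 6.010e-01]
3415 slope deg [ 4.97588862 -0.43162234] [0.47805547 0.39525894 0.05065994] [0.00061709]
3621 slope deg [0.28639933 0.50357163] [0.47802499 0.39532257 0.05160572] [0.00062226]
3660 slope deg [ 0.16982149 -0.30039333] [0.47801879 0.39529765 0.05768745] [0.00063658]
1019 slope deg [ 4.59462149 -0.38063149] [0.47806575 0.39514024 0.05070497] [0.00067873]
```

Request:
drive_tool:
  series:
    - [0.7,-0.015,0,0,0,0.015,0]
    - [0.7,-0.02,0,0,0,0.03,0]
    - [0.7,-0.024,0,0,0,0.045,0]
    - [0.7,-0.028,0,0,0,0.055,0]
    - [0.7,-0.028,0,0,0,0.055,0]
  force: 30

```text
time_s: 22.72
eef_pos: [0.4721, 0.3293, 0.0196]
ee_rot: [[0.995, -0.087, 0.053], [-0.054, 0.001, 0.999], [-0.086, -0.996, -0.004]]
force: [-2.3, -0.9, 7.3]
finger_gap: 0.0332
```

```bash
python3 look.py w19; python3 tilt.py w19
```

```text
t 22.73 pos [0.4721 0.3293 0.0196] F [-2.3 -0.9  7.3] gap 0.0332
yaw z 86.93433978552426 j [0.523 0.148 1.533 0.044 1.535 0.574]
3383 slope deg [ 0.2487544  -0.05353394] [0.47803476 0.39530512 0.05077277] [0.00062173]
```

Request:
drive_tool:
  series:
    - [0.7,-0.005,0,0.01,0,0,0]
    - [0.7,-0.005,0,0.01,0,0,0]

```text
time_s: 23.02
eef_pos: [0.4717, 0.3292, 0.0194]
ee_rot: [[0.995, -0.085, 0.054], [-0.054, 0.001, 0.999], [-0.085, -0.996, -0.004]]
force: [2.8, 1.8, 0.7]
finger_gap: 0.0331
```

Request:
drive_tool:
  series:
    - [0.58,0,0,0,0,0,0]
    - [0.54,0,0,0,0,0,0]
    - [0.5,0,0,0,0,0,0]
    - [0.4,0,0,0,0,0,0]
    - [0.3,0,0,0,0,0,0]

```text
time_s: 23.65
eef_pos: [0.4708, 0.329, 0.0195]
ee_rot: [[0.995, -0.086, 0.053], [-0.053, -0.0, 0.999], [-0.086, -0.996, -0.005]]
force: [0.0, 0.2, 0.4]
finger_gap: 0.06
```

```bash
python3 look.py w20; python3 tilt.py w20
```

```text
t 23.65 pos [0.4708 0.329  0.0195] F [0.  0.2 0.4] gap 0.06
yaw z 86.95574085479336 j [0.524 0.146 1.536 0.043 1.535 0.574]
3418 slope deg [-0.69962453 -0.15975194] [0.47805234 0.39528583 0.05066269] [0.00062028]
```

Request:
drive_tool:
  series:
    - [0.3,0,0,0.2,0,0,0]
    - [0.3,0,0,0.6,0,0,0]
    - [0.2,0,0,1,0,-0.055,0]
    - [0.1,0,0,1,0,-0.055,0]

```text
time_s: 24.2
eef_pos: [0.4724, 0.3307, 0.1267]
ee_rot: [[0.999, 0.01, 0.052], [-0.052, 0.006, 0.999], [0.009, -1.0, 0.006]]
force: [0.5, 0.9, -0.0]
finger_gap: 0.077
```

Request:
drive_tool:
  series:
    - [0,0,-0.5,0.2,0,0,0]
    - [0,0,-1,0.4,0,0,0]

```text
time_s: 24.45
eef_pos: [0.4703, 0.2281, 0.1601]
ee_rot: [[0.999, -0.001, 0.052], [-0.052, -0.0, 0.999], [-0.001, -1.0, -0.0]]
force: [1.1, -0.6, -0.1]
finger_gap: 0.0859
```

Request:
drive_tool:
  series:
    - [0,0,-0.5,0,0,0,0]
    - [0,0,-1,0,0,0,0]

```text
time_s: 24.7
eef_pos: [0.4707, 0.1276, 0.1604]
ee_rot: [[0.999, 0.001, 0.053], [-0.053, 0.0, 0.999], [0.001, -1.0, 0.0]]
force: [0.3, -0.3, 1.5]
finger_gap: 0.0851
```

Request:
drive_tool:
  series:
    - [0,0,-0.5,0,0,0,0]
    - [0,0,-1,0,0,0,0]

```text
time_s: 24.95
eef_pos: [0.4706, 0.0275, 0.1601]
ee_rot: [[0.999, 0.0, 0.053], [-0.053, 0.0, 0.999], [0.0, -1.0, 0.0]]
force: [1.5, 1.2, 0.3]
finger_gap: 0.0855
```

Request:
drive_tool:
  series:
    - [0,0,-0.5,0,0,0,0]
    - [0,0,-1,0,0,0,0]

```text
time_s: 25.2
eef_pos: [0.4705, -0.0725, 0.1601]
ee_rot: [[0.999, 0.0, 0.053], [-0.053, 0.0, 0.999], [0.0, -1.0, 0.0]]
force: [-0.0, 0.3, -1.0]
finger_gap: 0.0852
```

Request:
drive_tool:
  series:
    - [0,0,-0.5,0,0,0,0]
    - [0,0,-1,0,0,0,0]

```text
time_s: 25.45
eef_pos: [0.4706, -0.1726, 0.1601]
ee_rot: [[0.999, 0.0, 0.053], [-0.053, 0.0, 0.999], [0.0, -1.0, 0.0]]
force: [0.9, 0.1, 0.0]
finger_gap: 0.0856
```

Request:
drive_tool:
  series:
    - [0,0,-0.4,0,0,0,0]
    - [0,0,-0.6,0,0,0,0]
    - [0,0,-0.6,0,0,0,0]
    - [0,0,-0.6,0,0,0,0]

```text
time_s: 25.95
eef_pos: [0.4711, -0.2299, 0.1597]
ee_rot: [[0.999, -0.0, 0.052], [-0.052, 0.001, 0.999], [-0.0, -1.0, 0.001]]
force: [-0.3, -0.6, 0.7]
finger_gap: 0.0855
```

```bash
python3 look.py w21 case_cover handle
python3 - <<'E'
from fit import *
p,d,C,X=load('w21')
for nm,lo,hi in(('handle',.070,.1),('all',.046,.1)):
    m=(X[...,2]>lo)&(X[...,2]<hi)&(X[...,0]>.41)&(X[...,0]<.55)&(X[...,1]>-.42)&(X[...,1]<-.18)
    P=X[m]; r=cv2.minAreaRect(P[:,:2].astype(np.float32)*1000); print(nm,len(P),r,np.round(np.percentile(P[:,2],[5,50,95]),4))
E
```

```text
t 25.95 pos [ 0.4711 -0.2299  0.1597] F [-0.3 -0.6  0.7] gap 0.0855
yaw z 86.99672917195227 j [-5.190e-01 -1.170e-01  1.548e+00  1.000e-03  1.711e+00 -4.670e-01]
case_cover 0.62 [284.1 270.9] [ 0.4771 -0.2708  0.0765]
handle 0.55 [285.3 325. ] [ 0.4762 -0.3109  0.084 ]
handle 1906 ((476.4740295410156, -312.2821044921875), (14.09339427947998, 83.59979248046875), 3.1378819942474365) [0.0797 0.0834 0.0847]
all 17668 ((476.5390625, -313.01708984375), (74.61898803710938, 179.2773895263672), 2.9899308681488037) [0.0518 0.053  0.0835]
```

View pics/w21.png

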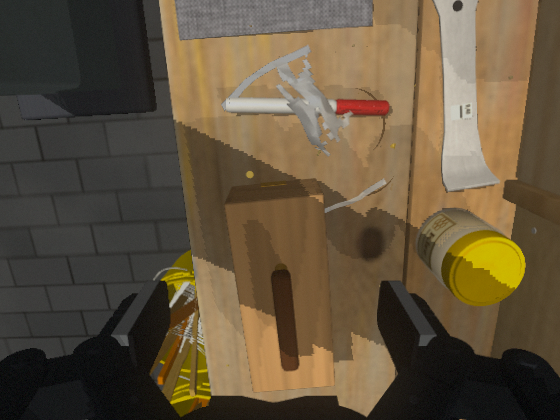

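Request:
drive_tool:
  series:
    - [0.3,0.03,-0.4,0,0,0,0.035]
    - [0.3,0.055,-0.8,-0.2,0,0,0.067]
    - [0.3,0.055,-0.826,-0.5,0,0,0.067]
    - [0.3,0.055,-0.826,-0.5,0,0,0.067]

```text
time_s: 26.6
eef_pos: [0.4753, -0.3122, 0.1066]
ee_rot: [[0.999, -0.005, -0.052], [0.052, 0.004, 0.999], [-0.004, -1.0, 0.004]]
force: [-0.5, 0.2, -0.2]
finger_gap: 0.0597
```

```bash
python3 look.py w22 case_cover handle
python3 - <<'E'
from fit import *
p,d,C,X=load('w22')
for nm,lo,hi in(('handle',.070,.1),('all',.046,.1)):
    m=(X[...,2]>lo)&(X[...,2]<hi)&(X[...,0]>.41)&(X[...,0]<.55)&(X[...,1]>-.42)&(X[...,1]<-.18)
    P=X[m]; r=cv2.minAreaRect(P[:,:2].astype(np.float32)*1000); print(nm,len(P),r,np.round(np.percentile(P[:,2],[5,50,95]),4))
E
```

```text
t 26.6 pos [ 0.4753 -0.3122  0.1066] F [-0.5  0.2 -0.2] gap 0.0597
yaw z 92.98924992698882 j [-0.641  0.02   1.509  0.     1.618 -0.693]
case_cover 0.74 [273.8 208.2] [ 0.4745 -0.2867  0.0834]
handle 0.71 [274.1 204.7] [ 0.4746 -0.2848  0.0839]
handle 3887 ((476.2853088378906, -312.17828369140625), (14.04112720489502, 83.38233184814453), 3.09588885307312) [0.0804 0.0835 0.0847]
all 34391 ((476.2740783691406, -313.16644287109375), (74.75626373291016, 178.13768005371094), 3.0836832523345947) [0.0519 0.053  0.0836]
```

View pics/w22.png

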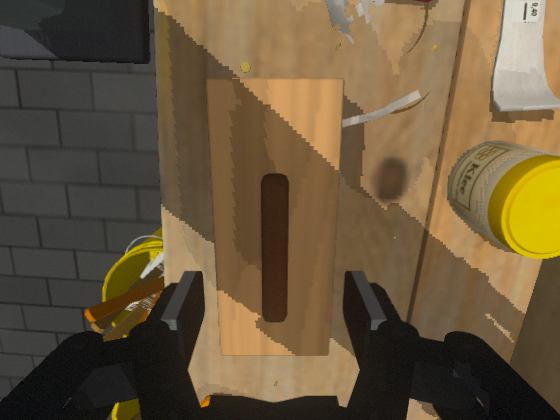

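Request:
drive_tool:
  series:
    - [0.3,0.003,-0.003,-0.3,0,0,0]
    - [0.4,0.003,-0.003,-0.5,0,0,0]
    - [0.5,0.003,-0.003,-0.55,0,0,0]
    - [0.6,0.003,-0.003,-0.56,0,0,0]
    - [0.7,0.003,-0.003,-0.56,0,0,0]

```text
time_s: 27.38
eef_pos: [0.4772, -0.3142, 0.0547]
ee_rot: [[0.999, 0.001, -0.052], [0.052, -0.001, 0.999], [0.001, -1.0, -0.001]]
force: [0.3, -0.4, 0.5]
finger_gap: 0.0257
```

```bash
python3 look.py w23
python3 - <<'E'
from fit import *
p,d,C,X=load('w23')
for i in range(262,290,3): print(i,np.round(X[i,[230,240,250,300,310,320]]*1000,0).astype(int).tolist())
E
```

```text
t 27.38 pos [ 0.4772 -0.3142  0.0547] F [ 0.3 -0.4  0.5] gap 0.0257
yaw z 92.97587552291421 j [-0.642  0.045  1.576  0.     1.518 -0.694]
262 [[458, -309, 53], [462, -309, 53], [467, -309, 53], [490, -307, 53], [494, -308, 52], [499, -306, 54]]
265 [[458, -310, 53], [462, -310, 53], [467, -310, 53], [490, -309, 53], [494, -309, 52], [499, -308, 53]]
268 [[459, -304, 69], [463, -303, 69], [467, -311, 53], [490, -311, 52], [492, -302, 69], [496, -302, 69]]
271 [[459, -304, 71], [464, -303, 72], [467, -313, 52], [490, -312, 53], [492, -303, 70], [496, -302, 72]]
274 [[460, -303, 74], [464, -303, 74], [467, -314, 54], [490, -313, 54], [492, -302, 73], [496, -302, 75]]
277 [[460, -304, 76], [464, -303, 77], [467, -316, 54], [490, -315, 53], [492, -302, 76], [495, -302, 76]]
280 [[460, -304, 79], [464, -304, 78], [467, -317, 54], [490, -317, 52], [491, -302, 79], [473, -233, 205]]
283 [[461, -304, 81], [464, -304, 80], [467, -320, 52], [490, -318, 54], [491, -302, 82], [495, -302, 82]]
286 [[461, -304, 84], [464, -305, 81], [467, -321, 53], [491, -320, 53], [491, -302, 83], [495, -302, 83]]
289 [[461, -304, 86], [464, -307, 80], [467, -322, 53], [491, -321, 53], [491, -302, 85], [494, -302, 86]]
```

View pics/w23.png

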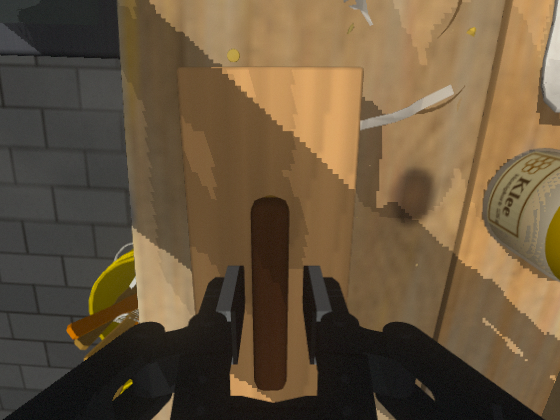

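Request:
drive_tool:
  series:
    - [0.65,0,0.015,-0.03,0,0,0]
    - [0.65,0,0.015,-0.05,0,0,0]
    - [0.8,0,0.015,-0.05,0,0,0]
    - [1,0,0.015,-0.05,0,0,0]
    - [1,0,0.015,-0.05,0,0,0]
  force: 60

```text
time_s: 28.05
eef_pos: [0.4765, -0.3123, 0.0484]
ee_rot: [[0.999, -0.0, -0.052], [0.052, 0.0, 0.999], [-0.0, -1.0, 0.0]]
force: [-0.9, -0.3, -0.2]
finger_gap: 0.0128
```

Request:
drive_tool:
  series:
    - [1,0,0,0,0,0,0]
    - [1,0,0,0,0,0,0]

```text
time_s: 28.3
eef_pos: [0.4767, -0.3123, 0.0484]
ee_rot: [[0.999, -0.0, -0.052], [0.052, 0.0, 0.999], [-0.0, -1.0, 0.0]]
force: [1.0, -0.8, -1.5]
finger_gap: 0.0129
```

Request:
drive_tool:
  series:
    - [1,0,0,0.1,0,0,0]
    - [1,0,0,0.4,0,0,0]
    - [1,0,0,0.8,0,0,0]
    - [1,0,0,1.0,0,0,0]

```text
time_s: 28.8
eef_pos: [0.4776, -0.3129, 0.152]
ee_rot: [[0.999, 0.004, -0.052], [0.052, -0.003, 0.999], [0.003, -1.0, -0.003]]
force: [-0.2, -0.5, -1.8]
finger_gap: 0.013
```

Request:
drive_tool:
  series:
    - [1,0,0.3,0.15,0,0,0]
    - [1,0,0.65,0.2,0,0,0]
    - [1,0,1,0.2,0,0,0]

```text
time_s: 29.18
eef_pos: [0.4768, -0.2115, 0.1691]
ee_rot: [[0.999, 0.001, -0.051], [0.051, -0.0, 0.999], [0.001, -1.0, -0.0]]
force: [-0.1, 0.3, -1.4]
finger_gap: 0.0131
```

Request:
drive_tool:
  series:
    - [1,0,0.5,0,0,0,-0.02]
    - [1,0,1,0,0,0,-0.034]

```text
time_s: 29.42
eef_pos: [0.4764, -0.111, 0.1683]
ee_rot: [[1.0, -0.0, 0.003], [-0.003, 0.0, 1.0], [-0.0, -1.0, 0.0]]
force: [0.5, 0.6, -1.7]
finger_gap: 0.0129
```

Request:
drive_tool:
  series:
    - [1,0,0.5,0,0,0,-0.02]
    - [1,0,1,0,0,0,-0.034]

```text
time_s: 29.68
eef_pos: [0.4764, -0.0108, 0.1684]
ee_rot: [[0.998, 0.0, 0.056], [-0.056, 0.0, 0.998], [0.0, -1.0, 0.0]]
force: [1.1, 0.6, -2.2]
finger_gap: 0.0128
```

Request:
drive_tool:
  series:
    - [1,0,0.5,0,0,0,0]
    - [1,0,1,0,0,0,0]

```text
time_s: 29.92
eef_pos: [0.4764, 0.0893, 0.1684]
ee_rot: [[0.998, 0.0, 0.055], [-0.055, 0.0, 0.998], [0.0, -1.0, 0.0]]
force: [0.9, 0.4, -1.7]
finger_gap: 0.013
```

Request:
drive_tool:
  series:
    - [1,0,0.5,0,0,0,0]
    - [1,0,1,0,0,0,0]

```text
time_s: 30.18
eef_pos: [0.4764, 0.1893, 0.1684]
ee_rot: [[0.998, -0.0, 0.055], [-0.055, -0.0, 0.998], [0.0, -1.0, -0.0]]
force: [1.0, -0.2, -1.6]
finger_gap: 0.0132
```

Request:
drive_tool:
  series:
    - [1,0,0.5,0,0,0,0]
    - [1,-0.02,0.9,0,0,0,0]
    - [1,-0.02,1,0,0,0,0]

```text
time_s: 30.55
eef_pos: [0.4739, 0.2898, 0.1679]
ee_rot: [[0.999, -0.001, 0.052], [-0.052, -0.0, 0.999], [-0.001, -1.0, -0.0]]
force: [0.8, -0.6, -0.7]
finger_gap: 0.013
```

Request:
drive_tool:
  series:
    - [1,0,0.3,0,0,0,0]
    - [1,0,0.47,0,0,0,0]
    - [1,0,0.47,0,0,0,0]
    - [1,0,0.47,0,0,0,0]

```text
time_s: 31.05
eef_pos: [0.4749, 0.3337, 0.1685]
ee_rot: [[0.998, -0.0, 0.056], [-0.056, -0.001, 0.998], [-0.0, -1.0, -0.001]]
force: [-0.4, -1.0, -2.3]
finger_gap: 0.0132
```

```bash
python3 look.py w24 case_base
python3 - <<'E'
from fit import *
p,d,C,X=load('w24')
for i in (20,30,40,50,60,80): print(i,[(j,*np.round(X[i,j]*1000).astype(int).tolist()) for j in range(150,400,8)])
p,d=optics.capture('top'); cv2.imwrite('pics/t24.png',cv2.resize(p[150:260,60:240],(800,489),interpolation=cv2.INTER_CUBIC))
E
```

```text
t 31.05 pos [0.4749 0.3337 0.1685] F [-0.4 -1.  -2.3] gap 0.0132
yaw z 86.81219905955481 j [ 5.540e-01  3.500e-02  1.385e+00 -1.000e-03  1.723e+00  6.100e-01]
20 [(150, 170, 610, -722), (158, 189, 610, -727), (166, 397, 474, -1), (174, 404, 474, -2), (182, 410, 473, -1), (190, 417, 472, 0), (198, 423, 472, 0), (206, 429, 472, -1), (214, 436, 471, -1), (222, 442, 471, -1), (230, 448, 471, -2), (238, 455, 470, -2), (246, 461, 470, -1), (254, 467, 469, -1), (262, 474, 469, -1), (270, 480, 469, -4), (278, 486, 469, -2), (286, 493, 468, -2), (294, 499, 468, -3), (302, 505, 467, -1), (310, 509, 463, 24), (318, 515, 463, 24), (326, 521, 463, 24), (334, 527, 463, 21), (342, 534, 463, 19), (350, 540, 463, 16), (358, 547, 463, 11), (366, 556, 465, -2), (374, 563, 465, -1), (382, 569, 465, -1), (390, 576, 465, -3), (398, 582, 464, -1)]
30 [(150, 166, 586, -722), (158, 187, 585, -724), (166, 396, 467, -1), (174, 403, 466, -1), (182, 409, 466, 0), (190, 416, 465, -1), (198, 422, 465, 0), (206, 428, 465, -2), (214, 435, 464, 0), (222, 441, 464, 0), (230, 448, 463, -1), (238, 455, 462, 6), (246, 46
[... 2420 characters left out ...]
150, 148, 462, -722), (158, 170, 461, -723), (166, 191, 460, -723), (174, 398, 428, -1), (182, 446, 421, 174), (190, 449, 420, 174), (198, 452, 420, 173), (206, 455, 420, 173), (214, 458, 420, 175), (222, 461, 420, 174), (230, 464, 419, 174), (238, 467, 419, 173), (246, 470, 419, 173), (254, 473, 419, 173), (262, 476, 419, 174), (270, 479, 419, 173), (278, 482, 419, 172), (286, 485, 418, 174), (294, 488, 418, 173), (302, 491, 418, 172), (310, 494, 418, 173), (318, 497, 418, 174), (326, 500, 418, 174), (334, 503, 417, 173), (342, 506, 417, 173), (350, 509, 417, 173), (358, 512, 417, 173), (366, 515, 417, 173), (374, 564, 419, -2), (382, 570, 419, -2), (390, 577, 419, -2), (398, 584, 418, -1)]
```

View pics/w24.png

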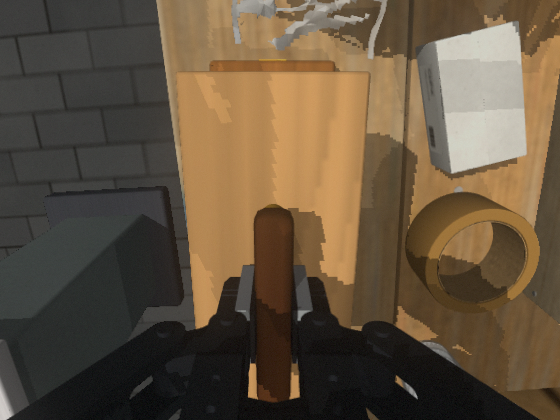

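Run:
```python
from fit import *
p,d,C,X=load('w24')
cv2.imwrite('pics/w24z.png',cv2.resize(p[40:140,160:390],(800,348),interpolation=cv2.INTER_CUBIC))
m=(X[...,2]>.16)&(X[...,2]<.19)&(X[...,1]>.345)
P=X[m]; 
for y in (.36,.375,.39,.405,.413):
    q=P[np.abs(P[:,1]-y)<.002]; a,b=np.percentile(q[:,0],[.2,99.8]); print('cover',y,np.round([a,b,(a+b)/2,b-a],4))
print('end',[round(np.percentile(P[np.abs(P[:,0]-x)<.003][:,1],99.8),4) for x in(.45,.475,.5)],'z',np.median(P[:,2]))
A=np.c_[P[:,:2]-P[:,:2].mean(0),np.ones(len(P))]; c=np.linalg.lstsq(A,P[:,2],rcond=None)[0]; print('slope',np.degrees(c[:2]))
m=(X[...,2]>.005)&(X[...,2]<.014)&(X[...,1]>.432)&(X[...,1]<.446)&(X[...,0]>.42)&(X[...,0]<.535)
Q=X[m]; print(np.round(np.percentile(Q[:,0],[1,99]),4), [round(np.percentile(Q[np.abs(Q[:,0]-x)<.003][:,1],98),4) for x in(.44,.48,.52)])
```

```text
cover 0.36 [0.44   0.5133 0.4767 0.0733]
cover 0.375 [0.4408 0.5144 0.4776 0.0736]
cover 0.39 [0.4416 0.5147 0.4781 0.0731]
cover 0.405 [0.4424 0.5157 0.479  0.0734]
cover 0.413 [0.4428 0.5162 0.4795 0.0735]
end [np.float64(0.4236), np.float64(0.4222), np.float64(0.4209)] z 0.17323820181565586
slope [-0.48497202 -0.4005015 ]
[0.4308 0.5263] [np.float64(0.4405), np.float64(0.4389), np.float64(0.4361)]
```

View pics/w24z.png

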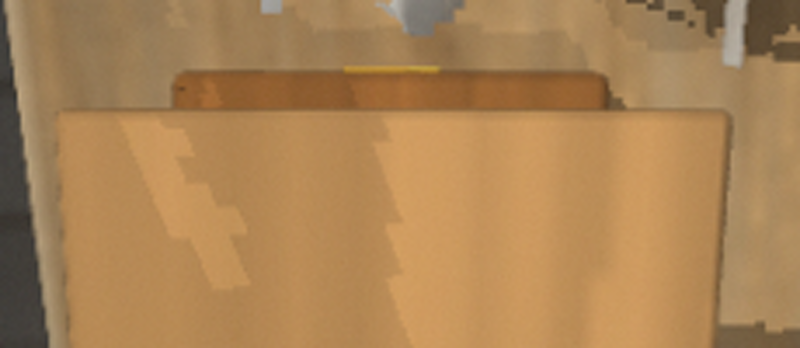

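View pics/t24.png

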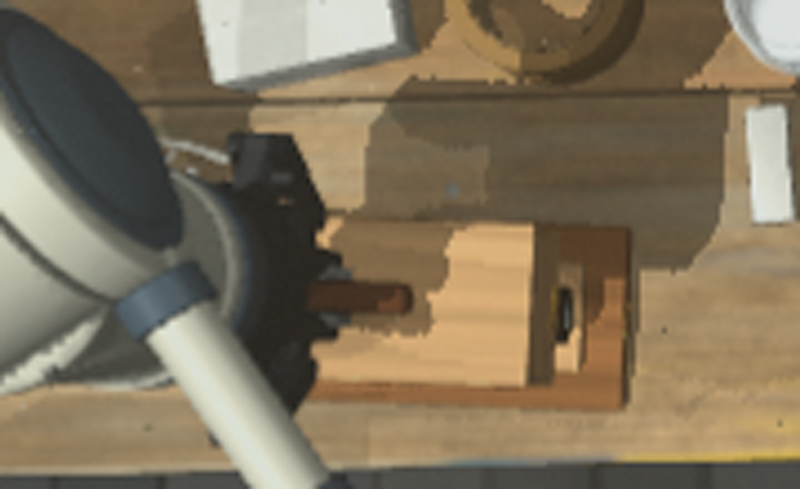

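Run:
```python
from h import *
C=cam('top')
f=lambda x,y,z: np.round(atz(C,(60+x*.225,150+y*.225),z),4)
print('cover -y end top corners',f(533,225,.1745),f(527,385,.1745))
print('board -y end corners',f(630,229,.012),f(624,408,.012))
```

```text
cover -y end top corners [0.5054 0.2407 0.1745] [0.4329 0.244  0.1745]
board -y end corners [0.5153 0.2267 0.012 ] [0.4191 0.231  0.012 ]
```

Request:
drive_tool:
  series:
    - [1,-0.01,0.01,-0.2,0,0,0]
    - [1,-0.01,0.01,-0.5,0,0,0]
    - [1,-0.01,0.01,-0.8,0,0,0]
    - [1,-0.01,0.01,-0.94,0,0,0]
    - [1,-0.01,0.01,-0.94,0,0,0]

```text
time_s: 31.82
eef_pos: [0.4729, 0.335, 0.0728]
ee_rot: [[0.998, -0.003, 0.055], [-0.055, -0.002, 0.998], [-0.002, -1.0, -0.002]]
force: [0.3, 0.2, -1.1]
finger_gap: 0.013
```

```bash
python3 look.py w25
python3 - <<'E'
from fit import *
p,d,C,X=load('w25')
cv2.imwrite('pics/w25z.png',cv2.resize(p[0:250,100:420],(768,600),interpolation=cv2.INTER_CUBIC))
def line(zlo,zhi,ys,nm):
    m=(X[...,2]>zlo)&(X[...,2]<zhi)
    for y in ys:
        q=X[m&(np.abs(X[...,1]-y)<.0025)&(X[...,0]>.41)&(X[...,0]<.54)]
        if len(q)>5:
            a,b=np.percentile(q[:,0],[.5,99.5]); print(nm,y,np.round([a,b,(a+b)/2,b-a],4))
line(.07,.09,(.36,.38,.4,.415),'cover'); line(.006,.016,(.428,.433,.37,.39,.41),'board')
m=(X[...,2]>.07)&(X[...,2]<.09)&(X[...,0]>.44)&(X[...,0]<.51);print('cover end',np.percentile(X[m][:,1],[99,99.8]))
m=(X[...,2]>.006)&(X[...,2]<.016)&(X[...,0]>.44)&(X[...,0]<.51)&(X[...,1]<.45);print('board end',np.percentile(X[m][:,1],[95,99,99.8]))
p,d=optics.capture('side'); cv2.imwrite('pics/s25.png',cv2.resize(p[120:220,210:340],(780,600),interpolation=cv2.INTER_CUBIC))
p,d=optics.capture('top'); cv2.imwrite('pics/t25.png',cv2.resize(p[150:260,60:240],(800,489),interpolation=cv2.INTER_CUBIC))
E
```

```text
t 31.82 pos [0.4729 0.335  0.0728] F [ 0.3  0.2 -1.1] gap 0.013
yaw z 86.84585500751233 j [ 0.558  0.062  1.527 -0.     1.556  0.613]
cover 0.36 [0.438  0.5113 0.4747 0.0732]
cover 0.38 [0.4393 0.5119 0.4756 0.0726]
cover 0.4 [0.4402 0.5129 0.4766 0.0727]
cover 0.415 [0.4412 0.5139 0.4775 0.0727]
board 0.428 [0.4322 0.5288 0.4805 0.0967]
board 0.433 [0.4308 0.5286 0.4797 0.0978]
cover end [0.42308763 0.42434206]
board end [0.44600882 0.44949056 0.44989368]
```

View pics/w25z.png

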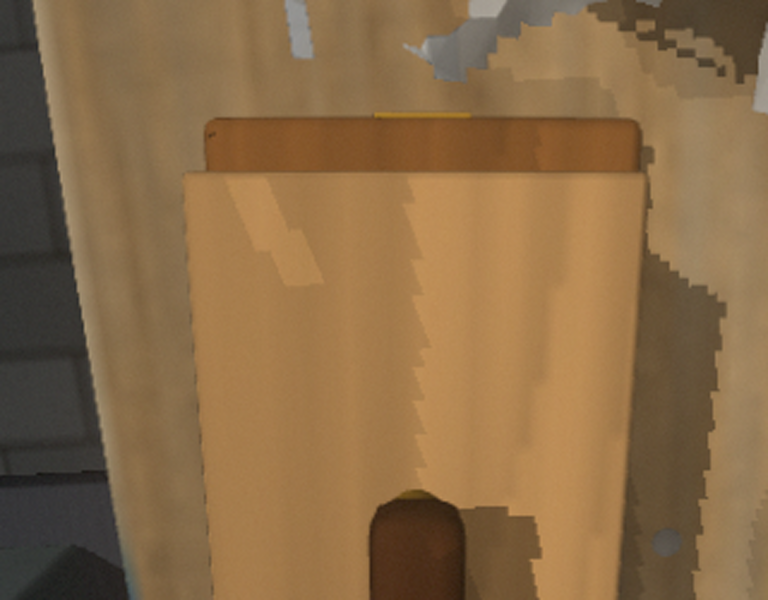

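View pics/s25.png

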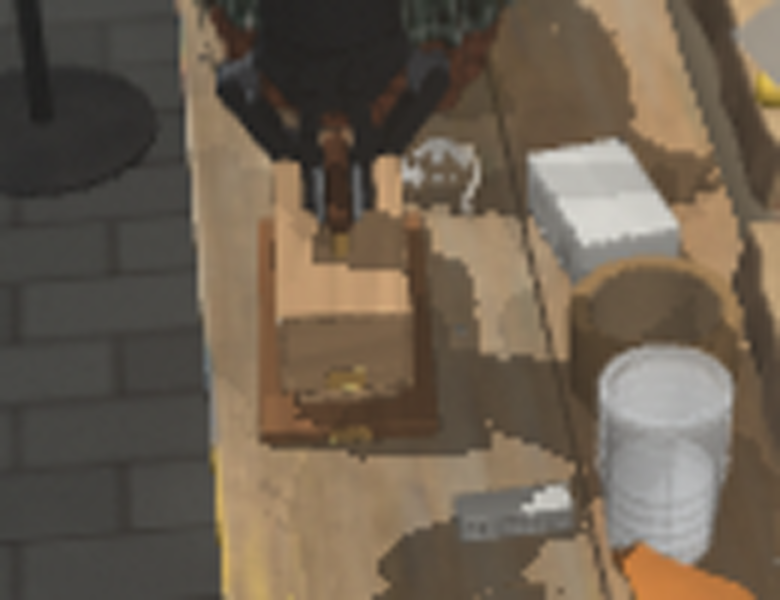

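View pics/t25.png

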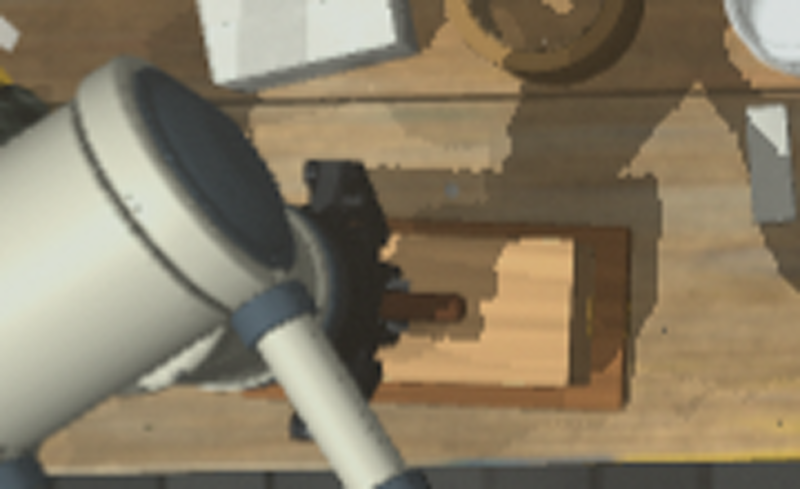

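Run:
```python
from fit import *
C=cam('top')
f=lambda x,y,z: atz(C,(60+x*.225,150+y*.225),z)
a=(f(575,238,.078)+f(570,386,.078))/2; b=(f(630,229,.012)+f(624,408,.012))/2
print('top: cover end',a,'board end',b,'x err',a[0]-(b[0]+(a[1]-b[1])*.052),'y inset',a[1]-b[1])
p,d,C,X=load('w25')
g=lambda x,y,z: atz(C,(100+x/2.4,y/2.4),z)
L,R=g(205,118,.012),g(641,118,.012); print('wrist board',L,R,(L+R)/2)
L,R=g(185,172,.078),g(646,172,.078); print('cover',L,R,(L+R)/2)
L,R=g(186,172,.0765),g(645,172,.0765); print('cover',L,R,(L+R)/2)
s=st()
```

```text
top: cover end [0.46895687 0.24391145 0.078     ] board end [0.46718857 0.22881989 0.012     ] x err 0.0009835453774353353 y inset 0.015091563362451904
wrist board [0.43169393 0.44006406 0.012     ] [0.52876089 0.43488482 0.012     ] [0.48022741 0.43747444 0.012     ]
cover [0.44214302 0.42497059 0.078     ] [0.5138172  0.42113255 0.078     ] [0.47798011 0.42305157 0.078     ]
cover [0.44192912 0.42505191 0.0765    ] [0.51402934 0.42119106 0.0765    ] [0.47797923 0.42312148 0.0765    ]
t 31.98 pos [0.4744 0.336  0.0762] F [ 0.7 -0.  -1.8] gap 0.0125
```

Request:
drive_tool:
  series:
    - [1,-0.004,0,-0.02,0,0,0]
    - [1,-0.004,0,-0.05,0,0,0]
    - [1,-0.004,0,-0.08,0,0,0]
    - [1,-0.004,0,-0.1,0,0,0]
    - [1,-0.004,0,-0.1,0,0,0]

```text
time_s: 32.6
eef_pos: [0.4732, 0.3355, 0.0642]
ee_rot: [[0.998, -0.0, 0.055], [-0.055, -0.0, 0.998], [-0.0, -1.0, -0.0]]
force: [-0.2, 0.1, -1.3]
finger_gap: 0.0129
```

Request:
drive_tool:
  series:
    - [1,0,0,-0.01,0,0,0]
    - [1,0,0,-0.02,0,0,0]
    - [1,0,0,-0.03,0,0,0]
    - [1,0,0,-0.03,0,0,0]

```text
time_s: 33.1
eef_pos: [0.4732, 0.3356, 0.0614]
ee_rot: [[0.998, -0.0, 0.055], [-0.055, -0.0, 0.998], [-0.0, -1.0, -0.0]]
force: [-0.5, 0.3, -1.3]
finger_gap: 0.013
```

Request:
drive_tool:
  series:
    - [1,0,0,-0.005,0,0,0]
    - [1,0,0,-0.01,0,0,0]
    - [1,0,0,-0.015,0,0,0]
    - [1,0,0,-0.015,0,0,0]

```text
time_s: 33.6
eef_pos: [0.4733, 0.3356, 0.0604]
ee_rot: [[0.998, 0.0, 0.055], [-0.055, 0.0, 0.998], [0.0, -1.0, 0.0]]
force: [-0.8, -0.6, -0.5]
finger_gap: 0.0131
```

Request:
drive_tool:
  series:
    - [1,0,0,-0.005,0,0,0]
    - [1,0,0,-0.01,0,0,0]
    - [1,0,0,-0.01,0,0,0]

```text
time_s: 33.98
eef_pos: [0.4733, 0.3357, 0.0603]
ee_rot: [[0.998, 0.001, 0.055], [-0.055, 0.0, 0.998], [0.0, -1.0, 0.0]]
force: [-2.9, -2.2, 6.4]
finger_gap: 0.0129
```

```bash
python3 look.py w26
python3 - <<'E'
from fit import *
p,d,C,X=load('w26')
m=(X[...,2]>.05)&(X[...,2]<.08)&(X[...,1]>.345)&(X[...,0]>.43)&(X[...,0]<.52)
P=X[m]; print('z',np.median(P[:,2])); A=np.c_[P[:,:2]-P[:,:2].mean(0),np.ones(len(P))]; c=np.linalg.lstsq(A,P[:,2],rcond=None)[0]; print('slope',np.degrees(c[:2]))
p,d=optics.capture('side'); cv2.imwrite('pics/s26.png',cv2.resize(p[120:220,210:340],(780,600),interpolation=cv2.INTER_CUBIC))
E
```

```text
t 33.98 pos [0.4733 0.3357 0.0603] F [-2.9 -2.2  6.4] gap 0.0129
yaw z 86.8562382512557 j [ 0.558  0.067  1.544 -0.     1.53   0.613]
z 0.06512042567912497
slope [-0.35076287 -0.44216214]
```

View pics/s26.png

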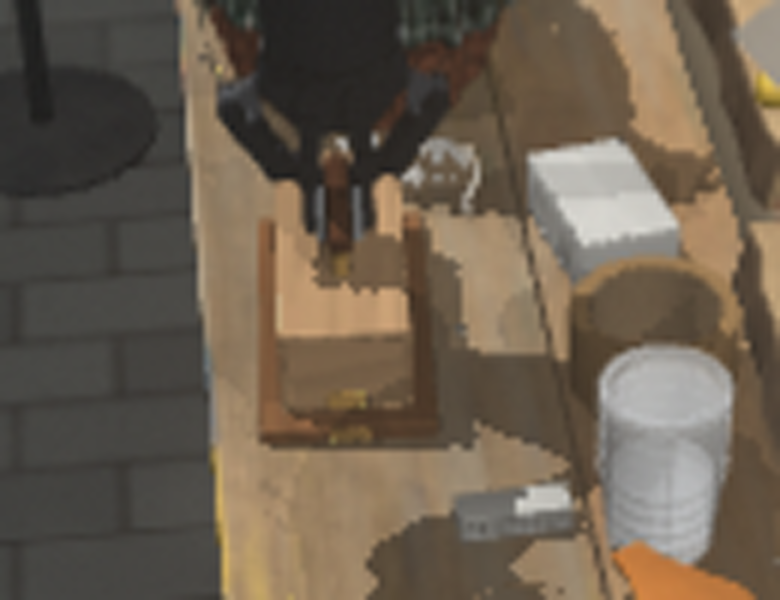

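View pics/w26.png

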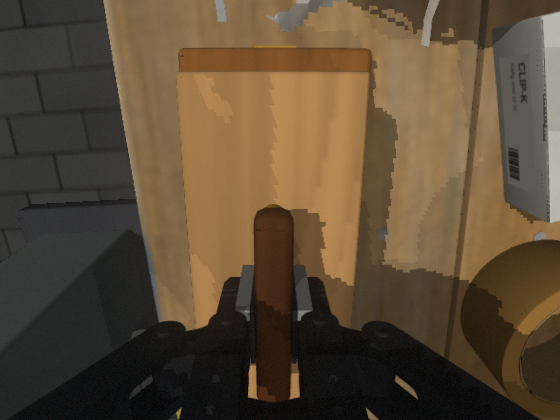

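Request:
drive_tool:
  series:
    - [0.8,0,0,0,0,0,0]
    - [0.7,0,0,0,0,0,0]
    - [0.5,0,0,0,0,0,0]
    - [0.4,0,0,0,0,0,0]
    - [0.4,0,0,0,0,0,0]

```text
time_s: 34.7
eef_pos: [0.4733, 0.3356, 0.059]
ee_rot: [[0.998, -0.0, 0.055], [-0.055, -0.0, 0.998], [-0.0, -1.0, -0.0]]
force: [0.7, 1.5, 0.6]
finger_gap: 0.0509
```

Request:
drive_tool:
  series:
    - [0.4,0,0,0.15,0,0,0]
    - [0.4,0,0,0.5,0,0,0]
    - [0.4,0,0,1,0,0,0]
    - [0.4,0,0,1,0,0,0]
    - [0.4,0,0,1,0,0,0]

```text
time_s: 35.33
eef_pos: [0.4735, 0.3358, 0.1599]
ee_rot: [[0.998, 0.001, 0.055], [-0.055, 0.001, 0.998], [0.001, -1.0, 0.001]]
force: [-0.1, 0.4, -2.5]
finger_gap: 0.051
```

Request:
drive_tool:
  series:
    - [0.4,0,-0.4,0.2,0,0,0]
    - [0.4,0,-0.8,0.3,0,0,0]
    - [0.4,0,-0.8,0.3,0,0,0]
    - [0.4,0,-0.8,0.3,0,0,0]
    - [0.4,0,-0.8,0.3,0,0,0]

```text
time_s: 35.95
eef_pos: [0.4728, 0.2563, 0.1878]
ee_rot: [[0.999, -0.002, 0.054], [-0.054, -0.001, 0.999], [-0.002, -1.0, -0.001]]
force: [-0.7, 0.0, -0.5]
finger_gap: 0.051
```

```bash
python3 look.py w27 case_cover handle
python3 - <<'E'
from fit import *
p,d,C,X=load('w27')
m=(X[...,2]>.055)&(X[...,2]<.075)&(X[...,1]>.24)&(X[...,1]<.43)&(X[...,0]>.42)&(X[...,0]<.53)
P=X[m]; print('z',np.percentile(P[:,2],[5,50,95])); A=np.c_[P[:,:2]-P[:,:2].mean(0),np.ones(len(P))]; c=np.linalg.lstsq(A,P[:,2],rcond=None)[0]; print('slope',np.degrees(c[:2]))
print(cv2.minAreaRect(P[:,:2].astype(np.float32)*1000))
m=(X[...,2]>.006)&(X[...,2]<.016)&(X[...,1]>.22)&(X[...,1]<.445)&(X[...,0]>.415)&(X[...,0]<.535)
print('board',cv2.minAreaRect(X[m][:,:2].astype(np.float32)*1000))
p,d=optics.capture('top'); cv2.imwrite('pics/t27.png',cv2.resize(p[150:260,60:400],(800,259),interpolation=cv2.INTER_CUBIC))
E
```

```text
t 35.95 pos [0.4728 0.2563 0.1878] F [-0.7  0.  -0.5] gap 0.051
yaw z 86.91238516575679 j [ 0.433 -0.079  1.463  0.     1.76   0.487]
case_cover 0.77 [269.4  93.9] [0.4748 0.3356 0.0961]
handle 0.85 [268.7  95.5] [0.4743 0.3347 0.0969]
z [0.06375281 0.06494211 0.06611079]
slope [0.00915143 0.01596195]
((472.4072265625, 321.3646240234375), (150.4910125732422, 74.61115264892578), 87.08448791503906)
board ((473.3756103515625, 320.56817626953125), (175.37530517578125, 100.63563537597656), 86.96753692626953)
```

View pics/w27.png

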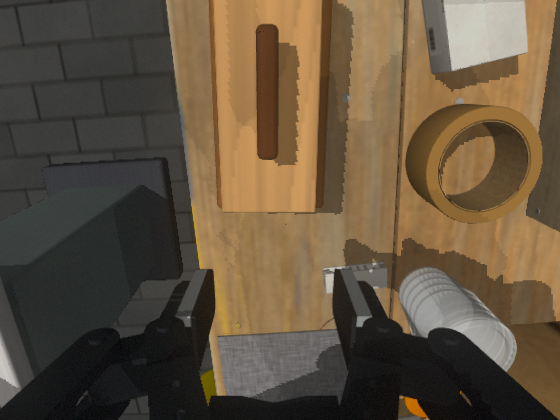

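View pics/t27.png

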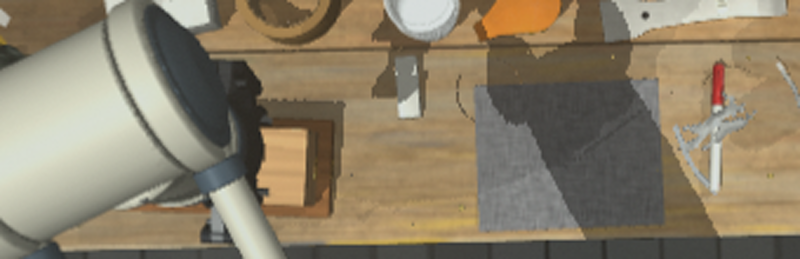

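```bash
python3 -c "
from h import *
print(arm.sign_off()); st()"
```

```text
the job is handed in; nothing more can be done
None
the job is handed in; nothing more can be done
```

I rolled the refractometer plate-up along the felt, laid it in the cradle with the prism end over the felt block, and set the cover down around the base's step. The job was handed in at about 36 s, with the gripper open and clear.

- **Rolling:** I rolled it with the closed fingertips in three strokes on its grip, without lifting. The plate ended about 1–2° from straight up.
- **Laying it in the cradle:** On the first release it rolled about 4–5° in the V-blocks. I re-gripped it in place, turned it back and let go again. The last measurement before the cover went on was about 0.7° from up. The shape of the prism end over the felt block was judged from the camera pictures.
- **Cover:** The last picture, taken after I let go, measured the cover top level to about 0.02°. It stood 65 mm above the bench against 66 mm expected, with the cameras reading about 1 mm low. It lines up with the base to about 0.1° in direction and 1 mm across its width. The cover hid the refractometer from then on, so its position after that was not re-checked.
- **Queen cage and pen:** Both showed where they had been in the last top picture.
- **Checks that disagreed:** The fingertips stood about 10 mm behind the reported tool point, not 19 mm ahead of it, so I set heights by contact force and the pictures. The top and wrist cameras differed by 2–3 mm on the base's position along its length; the cover went down round the step without catching.

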